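Regrip a handheld gauge probe on an angled block, hang it and set the selector

ROBOT

A 6-joint arm with a two-finger parallel gripper is mounted at the origin on a cart in front of the work surface, level with it; the furniture and walls round the work are solid. World frame = base frame: x ahead of the robot, y to its left, z up, the work surface at z = 0. Lengths are in m, angles in rad, forces in N, time in s.
With the tool pointing down it reaches from about 0.275 to 0.825 m from the base axis. Payload 4.9 kg.
Tool frame: the origin (TCP) lies on the centre line of the jaws, within the pads' length; the fingertips stand 22 mm ahead of it and the grasp point (between the pads) lies 3 mm ahead of it; x points along the fingers, y is the direction in which the jaws open and shut, and the axes are right-handed (so a half turn about x gives the same grasp; the last joint's range is limited). The gripper opens to 85 mm and grips with 20 to 120 N. Pads are 22 mm wide; open, the fingers measure 114 mm over their backs; the gripper's body (76 mm by 85 mm) begins 54 mm behind the grasp point. The pads swing forward as they close: fully open they stand 13 mm farther back than shut.
Start: joints at [-1.243, 0.326, -0.193, 1.052, 0, 1.437], TCP at [0.245, -0.492, 0.253] pointing down, gripper open.
Joint ranges: [-2.65, 2.65], [-0.97, 1.79], [-1.3, 1.35], [-1.93, 2.1], [-1.47, 1.37], [-3.14, 3.14]. Speed limits (rad/s): [2.57, 2.57, 3.14, 3.14, 3.14, 3.14].

INTERFACE

Orientations are given as a unit quaternion [w, x, y, z].
In Python, from rig import arm, eyes gives the robot as it stands. The module is installed in compiled form; this text tells all that it offers.
- The arm moves only by the tool jog_arm, never from a script. Its argument "moves" is a list of rows, each a list of 3 entries, a list of its own where there are three numbers: the shift along the world's x, y, z in mm, then the turn, a rotation vector about the world's x, y, z in degrees, then the finger opening in mm, from 0 to 85.4. A call has exactly 10 rows; each row is the pose to reach, as a shift and turn from the pose commanded when the call began; what a row does not reach only later rows make up. A row lasts 1/10 s, in which the tool goes at most 50 mm and 8.59 degrees, less where a joint would pass 70% of its speed; a pose out of reach is approached as far as the arm can. A call with a gripper value outside its range is refused whole. The fingers move at their own pace and stop on an object; the grip force is fixed at half the most. Time passes only in rows, so rows that repeat a pose let the fingers close, or fill a call up. It gives the time, the measured TCP pose, the force and the opening at its end, in the units of the state.
- arm.get_state(): the state, without advancing time (a new reading comes with each control period).
- eyes.read_camera(name): name is "side" or "top" or "wrist"; returns the picture (400x640x3 uint8, red, green, blue); there is no depth.
- eyes.camera_info(name): a dict with "camera_matrix" (3x3 intrinsics, pixels), "extrinsics" (4x4, takes a point from camera to world coordinates). Camera axes: x right, y up, looking along -z (the intrinsics and any distortion apply to the point x, -y, -z); pixel columns grow to the right and rows downward; lengths in m; the calibration is good to about 2 mm. A picture is of the moment at which its call begins: read the wrist's pose just before it. camera_info takes no time and is no camera call; for the wrist camera it gives the pose at the moment of the call.
- arm.sign_off(): hands the job in, once; it reports no verdict.
The state is a dict: "time_s": time; "joint_pos": joint angles; "qvel": joint speeds; "joint_efforts": joint torques, N m; "eef_pos": TCP position; "ee_rot": TCP orientation; "contact_force": force on the tool from outside, world axes, zero at the start; "moment": the same for the moment, N m; "gripper_width": finger opening in m.
Only numpy, scipy, OpenCV 4.12 (cv2) and the standard library are available. Lean on these libraries where they do the work, as an engineer would, in place of code of your own. Each camera call takes 0.05 s, during which the arm holds its last target.

TASK

Get the thickness gauge ready for measuring. Lean the handheld probe, head up, in the 45-degree regrip block on the bench and let go of it; take it again by its head end and hang it by its collar in the fork of the gauge stand, nose down over the anvil and display towards the open front of the fork, without dropping it or ramming the stand. Then turn the stand's selector clockwise to the fourth click from its anticlockwise stop, and leave everything else on the bench where it stands.

Things in the scene. Friction and masses are not known exactly. Their poses are not given: they have to be found in the camera images.
- probe: The handheld probe: 170 mm long, loose, 0.2 to 0.35 kg, lying on the bench display up. Origin: centre of its underside. x runs along it from nose (-85 mm) to head (+85), y across, z out of the display side. Steel nose 20 mm thick, x -85 to -45; grey case 40 mm wide, 34 mm thick, x -45 to +33; collar plate 68 wide, 34 thick, x 33 to 42; black head 36 wide, 30 thick, x 42 to 85. Balances at x = 13.
- probe_mid (a point): Point on the probe's long axis, half-way along it and half-way up (17 mm above its underside); axes as the probe's. It lies in the grey case, whose flat sides, 40 mm apart across y, are good to grip while the probe lies on the bench.
- probe_head (a point): Centre of the probe's black head, on the long axis, 63.5 mm from probe_mid towards the head; axes as the probe's. The head is 43 mm long and 36 mm across its flat sides (y): to be gripped from its end once the probe leans in the block.
- probe_collar (a point): Point on the probe's long axis in the nose-side face of the collar, 33 mm from probe_mid towards the head; this face lies on the fork when the probe hangs.
- probe_display (a point): Point in the middle of the display side of the probe (the face with the dark window), 17 mm off the long axis.
- block_seat (a point): Where probe_mid lies when the probe leans home in the fixed regrip block. x points up the 45-degree bed (as the head), y across, z out of the bed (display side). The bed is 26 mm wide, so fingers may straddle it; its surface is 17 mm under this point. 45 mm down the bed two horns, 27 mm apart, 22 mm high, stop the case (nose between them). Cheeks 46 mm apart, 16 mm high, guide its lowest 17 mm.
- fork_seat (a point): Middle of the fork's upper face, 175 mm above the bench: probe_collar's place when it hangs. Fork open to -x, column at +x, z up. Tines along x, 48 mm apart inside, 20 mm wide. A rod rail 5.5 mm high on them borders a pocket 76 mm wide (y) where the collar lies with 4 to 5 mm play; its front bars end 22 mm in front of this point: bring the collar in over them. The bridge behind is 5 mm high.
- selector (a joint): Grey bar knob on the black panel at the left of the stand's base. Value in rad: 0 at its anticlockwise stop, growing clockwise seen from above; clicks every 20 degrees (0.349 rad), 0 to 6 clicks, under 0.1 N m. Seven white marks show the places, a white line on the knob points at the present one (at 0: to -x of fork_seat). Fourth click = 1.396. Starts on click 0, 1 or 2.
- selector_grip (a point): On the selector's vertical axis at the height to grip it. The bar is 50 mm long, 16 mm thick, and reaches from 19 mm below to 15 mm above this point; below it is a round skirt of 52 mm diameter. Axes turn with the knob: the bar lies along x (the white pointer on the -x half), the thickness along y.
- gauge_stand: The gauge stand, fixed: grey base about 155 x 250 mm and 30 mm high, column with the fork on the right half and under the fork a round anvil, its top 40 mm above the bench (17 mm below the hanging nose), black selector panel (top 50 mm above the bench) on the left half. Origin under the base, axes as those of fork_seat.
- tape_1: Bystander: roll of tape, 96 mm diameter, 25 mm high, lying flat; origin under its centre.
- sample_cutter: Bystander: round knurled sample punch, 41 mm diameter, 58 mm high; origin under its centre.
- lens_module: Bystander: black lens module, 66 x 41 x 41 mm; origin under its centre.
- stopwatch: Bystander: round stopwatch lying flat, 64 mm, 13 mm high; origin under its centre.

How it is judged:
By the outcome, as a careful person would: the job done as asked, in the order asked, and still so for the second after the job is handed in, with the robot touching nothing.
It also fails if it takes over 67 s, if anything falls off the work surface, if the arm or the gripper's body presses on something with over 40 N, if the wrist force passes 120 N, or if a joint passes its speed limit or range.

## Working session

There is one attempt and no reset: what is moved stays moved. The work goes in short steps, Python scripts to look and compute and a tool call to move; the robot and the scene stay as the last step left them, time stands still between calls to the robot, and variables do not carry over. Pictures are saved under pics/ and viewed, and the job is handed in when it is done.

Besides the shell and the picture viewer there is one more tool, called after "Emit:" as name(argument=value, ...), one argument or row to a line, values as JSON. jog_arm: Moves the arm, as the interface text tells. Its arguments: {"type":"object","properties":{"moves":{"type":"array","items":{"type":"array"}}},"required":["moves"]}

```bash
mkdir -p pics; ls; python3 - <<'E'
from rig import arm, eyes
import cv2, numpy as np
np.set_printoptions(precision=4,suppress=True)
s=arm.get_state()
for k,v in s.items(): print(k,np.array(v))
for n in ["side","top"]:
    im=eyes.read_camera(n); cv2.imwrite(f"pics/{n}0.png",im[:,:,::-1])
for n in ["side","top","wrist"]:
    i=eyes.camera_info(n); print(n,i)
E
```

```text
pics
time_s 0.0
joint_pos [-1.2432  0.3269 -0.1936  1.052  -0.      1.4366]
qvel [ 0.002  -0.0005 -0.0007  0.0011 -0.0003 -0.0009]
joint_efforts [  0.0002 -44.3401  26.244    0.0154   0.0001  -0.    ]
eef_pos [ 0.2449 -0.4919  0.2525]
ee_rot [-0.1612 -0.6883 -0.1624  0.6884]
contact_force [0.2734 0.7215 0.1525]
moment [-0.0192  0.0307  0.0212]
gripper_width 0.08510499891067347
side {'camera_matrix': array([[400.9609,   0.    , 323.8136],
       [  0.    , 400.9609, 198.7797],
       [  0.    ,   0.    ,   1.    ]]), 'extrinsics': array([[-0.9892,  0.078 , -0.1243,  0.3709],
       [-0.1465, -0.4708,  0.87  ,  0.9423],
       [ 0.0094,  0.8788,  0.4772,  0.6301],
       [ 0.    ,  0.    ,  0.    ,  1.    ]])}
top {'camera_matrix': array([[371.1455,   0.    , 315.5621],
       [  0.    , 371.1455, 201.104 ],
       [  0.    ,   0.    ,   1.    ]]), 'extrinsics': array([[ 0.0167,  0.9888, -0.1481,  0.3063],
       [-0.9998,  0.0177,  0.0052,  0.0089],
       [ 0.0077,  0.148 ,  0.989 ,  1.4168],
       [ 0.    ,  0.    ,  0.    ,  1.    ]])}
wrist {'camera_matrix': array([[323.1572,   0.    , 324.5588],
       [  0.    , 323.1572, 203.3387],
       [  0.    ,   0.    ,   1.    ]]), 'extrinsics': array([[ 0.4468,  0.8619,  0.2398,  0.3054],
       [-0.8946,  0.4307,  0.1189, -0.4619],
       [-0.0008, -0.2676,  0.9635,  0.3738],
       [ 0.    ,  0.    ,  0.    ,  1.    ]])}
```

View pics/side0.png

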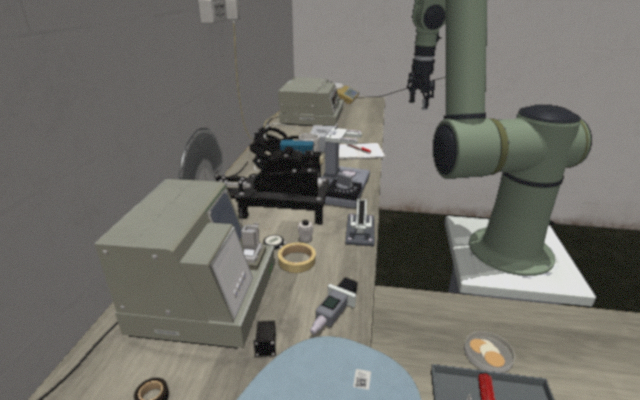

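View pics/top0.png

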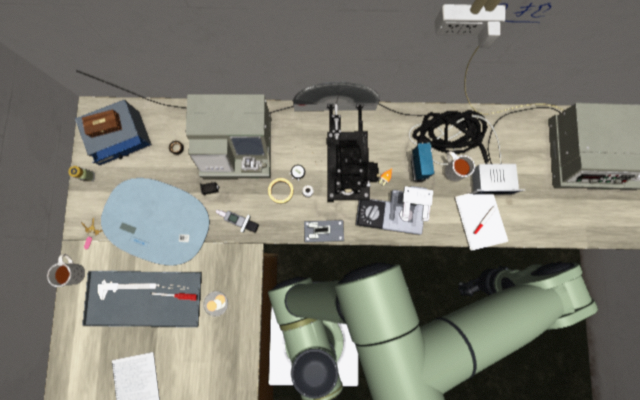

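```bash
python3 - <<'E'
import cv2
im=cv2.imread('pics/top0.png'); 
c=im[60:300,170:490]; cv2.imwrite('pics/top0z.png',cv2.resize(c,None,fx=2.5,fy=2.5,interpolation=cv2.INTER_CUBIC))
im=cv2.imread('pics/side0.png'); 
c=im[100:340,150:470]; cv2.imwrite('pics/side0z.png',cv2.resize(c,None,fx=2.5,fy=2.5,interpolation=cv2.INTER_CUBIC))
E
```

```text
(no output)
```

View pics/top0z.png

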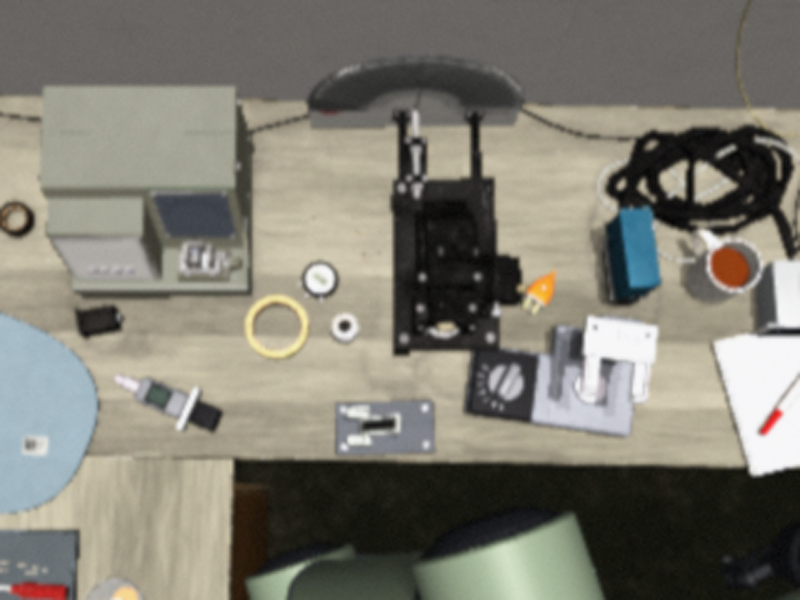

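View pics/side0z.png

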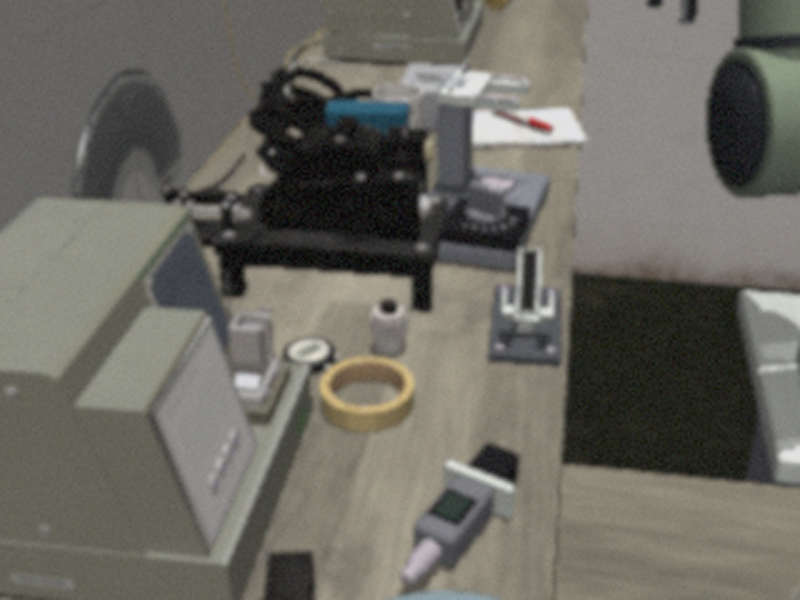

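```bash
cat > h.py <<'E'
import numpy as np, cv2
from scipy.spatial.transform import Rotation as R
np.set_printoptions(precision=4,suppress=True)
def ray(info,u,v):
    K=info['camera_matrix'];E=info['extrinsics']
    d=np.array([(u-K[0,2])/K[0,0],-(v-K[1,2])/K[1,1],-1.])
    return E[:3,3],E[:3,:3]@d
def onz(info,u,v,z):
    o,d=ray(info,u,v); return o+d*(z-o[2])/d[2]
def proj(info,P):
    K=info['camera_matrix'];E=info['extrinsics']
    p=E[:3,:3].T@(np.asarray(P,float)-E[:3,3]); 
    return np.array([K[0,2]+K[0,0]*p[0]/-p[2],K[1,2]-K[1,1]*p[1]/-p[2]])
def Rq(q): return R.from_quat([q[1],q[2],q[3],q[0]])
E
python3 - <<'E'
from h import *
from rig import arm,eyes
i=eyes.camera_info('top')
def z(u,v,h,n): print(n,onz(i,170+u/2.5,60+v/2.5,h))
z(118,380,.017,'nose');z(215,420,.03,'head end');z(188,408,.034,'collar top mid')
z(179,429,.034,'col corner');z(199,388,.034,'col corner2')
for c in [(335,403),(435,401),(435,452),(337,453)]: z(*c,.01,'block plate')
z(505,381,.084,'knob top'); z(621,360,.175,'fork seat?')
for c in [(472,348),(466,412),(540,352),(532,420),(632,434)]: z(*c,.05 if c[0]<535 else .03,'base')
z(276,327,.02,'tape');z(344,326,.058,'cutter');z(320,279,.013,'watch');z(100,320,.041,'lens')
for c in [(587,318),(657,322),(650,400),(585,400)]: z(*c,.175,'fork')
E
```

```text
nose [0.4676 0.3736 0.017 ]
head end [0.4086 0.2223 0.03  ]
collar top mid [0.4255 0.2626 0.034 ]
col corner [0.394  0.2746 0.034 ]
col corner2 [0.4558 0.2475 0.034 ]
block plate [0.4391 0.0442 0.01  ]
block plate [ 0.4448 -0.1079  0.01  ]
block plate [ 0.3675 -0.1083  0.01  ]
block plate [0.3635 0.0396 0.01  ]
knob top [ 0.4683 -0.203   0.084 ]
fork seat? [ 0.4887 -0.346   0.175 ]
base [ 0.5211 -0.1594  0.05  ]
base [ 0.4253 -0.1504  0.05  ]
base [ 0.52   -0.2648  0.03  ]
base [ 0.4152 -0.2479  0.05  ]
base [ 0.3984 -0.4012  0.03  ]
tape [0.553  0.1365 0.02  ]
cutter [0.5496 0.0321 0.058 ]
watch [0.6308 0.0714 0.013 ]
lens [0.5552 0.3994 0.041 ]
fork [ 0.5457 -0.3009  0.175 ]
fork [ 0.5419 -0.3964  0.175 ]
fork [ 0.4349 -0.3838  0.175 ]
fork [ 0.4334 -0.2961  0.175 ]
```

```bash
python3 - <<'E'
from h import *
from rig import arm,eyes
im=eyes.read_camera('wrist'); cv2.imwrite('pics/w0.png',im[:,:,::-1])
print(Rq(arm.get_state()['ee_rot']).as_matrix())
E
```

```text
[[-0.0004  0.4456 -0.8953]
 [ 0.0012 -0.8953 -0.4456]
 [-1.     -0.0013 -0.0002]]
```

View pics/w0.png

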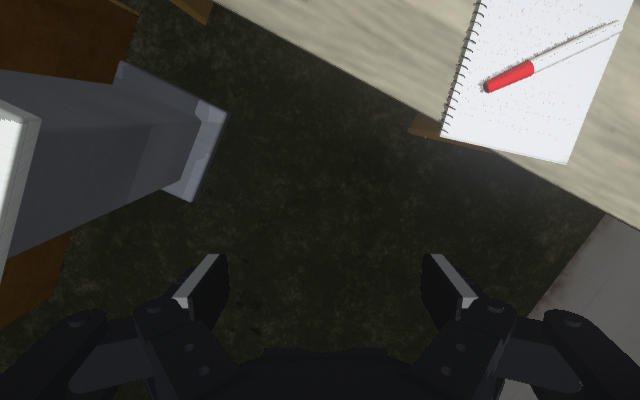

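Emit:
jog_arm(
  moves=[
    [[0,0,50],[0,0,5],85],
    [[10,20,100],[0,0,10],85],
    [[40,50,140],[0,0,15],85],
    [[70,80,165],[0,0,20],85],
    [[100,110,170],[0,0,25],85],
    [[130,140,170],[0,0,30],85],
    [[160,170,170],[0,0,36],85],
    [[180,200,170],[0,0,42],85],
    [[200,230,170],[0,0,42],85],
    [[205,240,170],[0,0,42],85],
  ],
)

```text
time_s: 1.15
eef_pos: [0.4513, -0.2498, 0.4231]
ee_rot: [0.399, 0.584, 0.399, -0.584]
contact_force: [-0.4, 0.4, -1.0]
gripper_width: 0.0848
```

```bash
cat > look.py <<'E'
import sys,json
from h import *
from rig import arm,eyes
name,cam=sys.argv[1:3]
s=arm.get_state(); i=eyes.camera_info(cam); im=eyes.read_camera(cam)
cv2.imwrite(f'pics/{name}.png',im[:,:,::-1])
json.dump({k:np.array(v).tolist() for k,v in i.items()},open(f'pics/{name}.json','w'))
print('t',s['time_s'],'tcp',np.array(s['eef_pos']),'q',np.array(s['ee_rot']),'j',np.array(s['joint_pos']),'F',np.array(s['contact_force']),'w',s['gripper_width'])
E
cat >> h.py <<'E'
import json
def info(name):
    return {k:np.array(v) for k,v in json.load(open(f'pics/{name}.json')).items()}
def crop(name,out,x0,y0,x1,y1,f):
    im=cv2.imread(f'pics/{name}.png')[y0:y1,x0:x1]
    cv2.imwrite(f'pics/{out}.png',cv2.resize(im,None,fx=f,fy=f,interpolation=cv2.INTER_CUBIC))
E
python3 look.py w1 wrist
```

```text
t 1.15 tcp [ 0.4513 -0.2498  0.4231] q [ 0.3986  0.5841  0.3991 -0.5837] j [-0.649   0.2095  0.0783  1.4402  0.0008  1.294 ] F [-0.3856  0.3659 -1.0176] w 0.0848381182201847
```

View pics/w1.png

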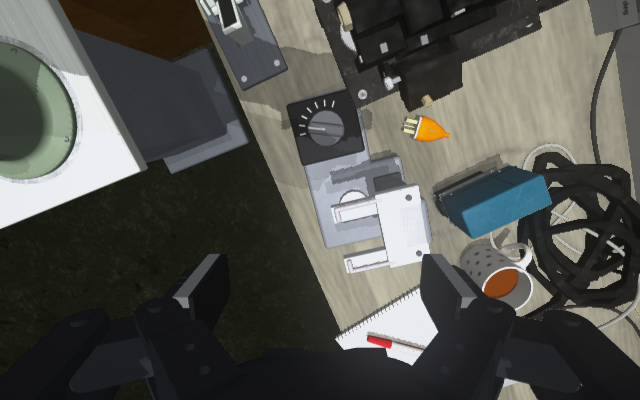

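```bash
python3 -c "
from h import *
crop('w1','w1a',270,75,450,285,3.8)[0] if 0 else crop('w1','w1a',280,80,440,280,3)
crop('w1','w1b',280,80,380,170,7)"
```

```text
(no output)
```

View pics/w1a.png

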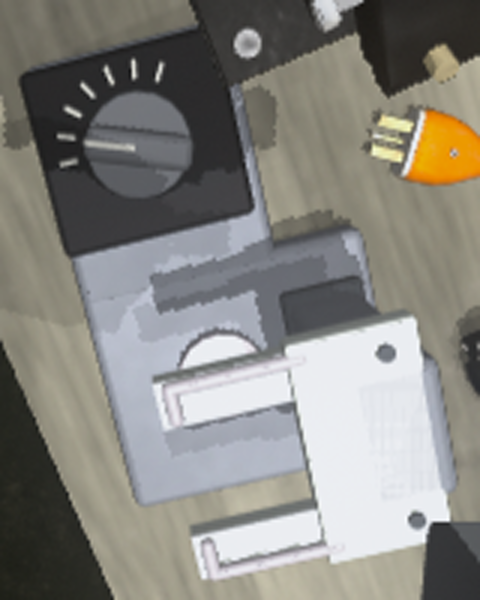

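View pics/w1b.png

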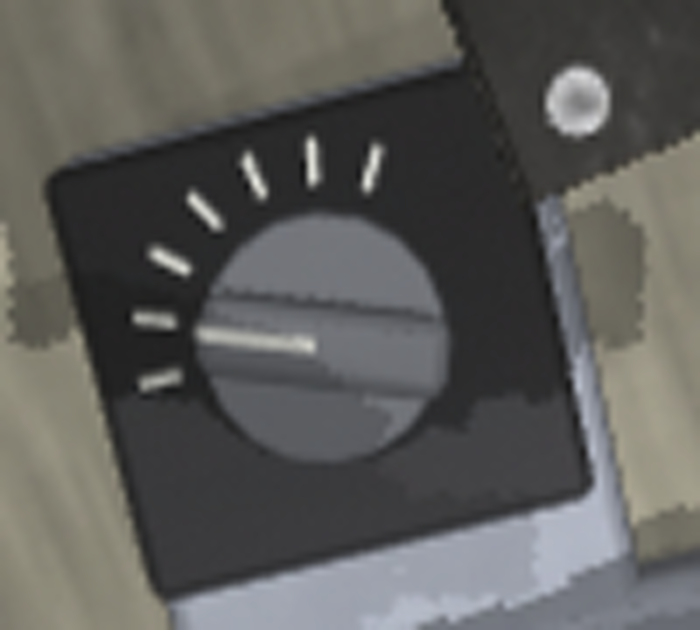

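```bash
python3 - <<'E'
from h import *
i=info('w1'); ti=info('w1')
def a(u,v,h): return onz(i,280+u/3,80+v/3,h)
pts={'t1of':(155,378),'t1if':(170,430),'t2if':(192,528),'t2of':(203,578),'t1ob':(290,345),'t1ib':(302,403),'t2ib':(315,500),'t2ob':(335,560),'bar1 in':(178,392),'bar2':(215,567),'bk1':(415,318),'bk2':(450,543)}
P={k:a(*v,.175) for k,v in pts.items()}
for k in P: print(k,P[k])
for p,q in [('t1of','t2of'),('t1if','t2if'),('t1ob','t2ob'),('t1of','t1ob'),('bk1','bk2')]:
    d=P[q]-P[p]; print(p,q,np.linalg.norm(d),np.degrees(np.arctan2(d[1],d[0])))
def b(u,v,h): return onz(i,280+u/7,80+v/7,h)
for n,c,h in [('knob centre skirt',(324,338),.06),('ptr tip',(198,335),.084),('ptr in',(316,346),.084),('mark0',(160,380),.05),('mark6',(372,168),.05),('m1',(155,320),.05),('m2',(170,260),.05),('pc1',(52,185),.05),('pc2',(163,597),.05),('pc3',(590,487),.05)]: print(n,b(*c,h))
for n,c in [('base front R',(140,500)),('baseL',(22,72))]: print(n,a(*c,.03))
E
```

```text
t1of [ 0.4453 -0.2884  0.175 ]
t1if [ 0.4431 -0.3109  0.175 ]
t2if [ 0.4365 -0.3543  0.175 ]
t2of [ 0.4329 -0.3774  0.175 ]
t1ob [ 0.4995 -0.295   0.175 ]
t1ib [ 0.4963 -0.3193  0.175 ]
t2ib [ 0.4879 -0.3609  0.175 ]
t2ob [ 0.4872 -0.3896  0.175 ]
bar1 in [ 0.4517 -0.2971  0.175 ]
bar2 [ 0.4393 -0.3744  0.175 ]
bk1 [ 0.5484 -0.3024  0.175 ]
bk2 [ 0.5342 -0.3995  0.175 ]
t1of t2of 0.08986519981119125 -97.93490752160578
t1if t2if 0.0438965853900314 -98.6965545176985
t1ob t2ob 0.09538661750418456 -97.41422211779049
t1of t1ob 0.05460296507205188 -6.960612004053305
bk1 bk2 0.09818953931910558 -98.31081592498379
knob centre skirt [ 0.4706 -0.2068  0.06  ]
ptr tip [ 0.4478 -0.1962  0.084 ]
ptr in [ 0.4688 -0.2067  0.084 ]
mark0 [ 0.4346 -0.2027  0.05  ]
mark6 [ 0.4924 -0.1786  0.05  ]
m1 [ 0.4384 -0.1907  0.05  ]
m2 [ 0.446  -0.1805  0.05  ]
pc1 [ 0.4287 -0.1575  0.05  ]
pc2 [ 0.4175 -0.2461  0.05  ]
pc3 [ 0.5129 -0.2575  0.05  ]
base front R [ 0.3994 -0.3929  0.03  ]
baseL [ 0.4281 -0.153   0.03  ]
```

Emit:
jog_arm(
  moves=[
    [[-5,48,0],[0,0,0],85],
    [[-10,96,0],[0,0,0],85],
    [[-15,144,0],[0,0,0],85],
    [[-20,190,-10],[0,0,0],85],
    [[-25,236,-10],[0,0,0],85],
    [[-30,280,-10],[0,0,0],85],
    [[-40,325,-20],[0,0,0],85],
    [[-50,365,-20],[0,0,0],85],
    [[-50,395,-20],[0,0,0],85],
    [[-50,400,-20],[0,0,0],85],
  ],
)

```text
time_s: 2.2
eef_pos: [0.3998, 0.149, 0.4032]
ee_rot: [0.399, 0.584, 0.399, -0.584]
contact_force: [0.1, -0.2, -0.3]
gripper_width: 0.0848
```

```bash
python3 look.py w2 wrist
```

```text
t 2.2 tcp [0.3998 0.149  0.4032] q [ 0.3986  0.5841  0.3986 -0.584 ] j [ 0.1834  0.0315 -0.176   1.3632  0.0001  2.1272] F [ 0.1241 -0.1699 -0.3316] w 0.0848493819257178
```

View pics/w2.png

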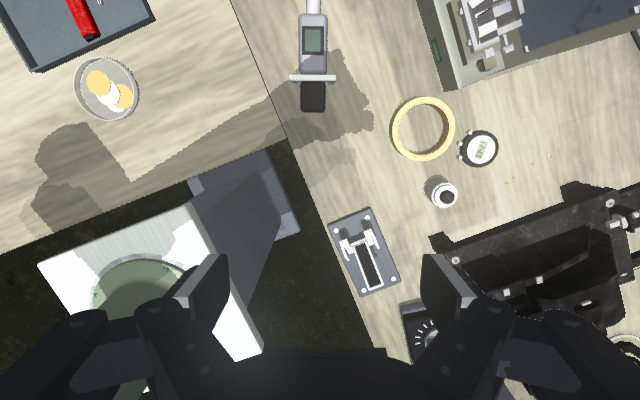

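```bash
python3 -c "
from h import *
crop('w2','w2a',315,195,415,305,7)if 0 else crop('w2','w2a',320,200,410,300,6)
crop('w2','w2b',270,0,360,120,5)"
```

```text
(no output)
```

View pics/w2a.png

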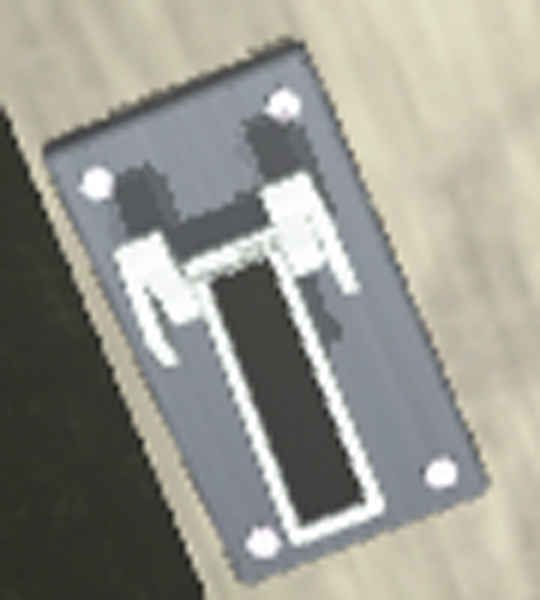

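View pics/w2b.png

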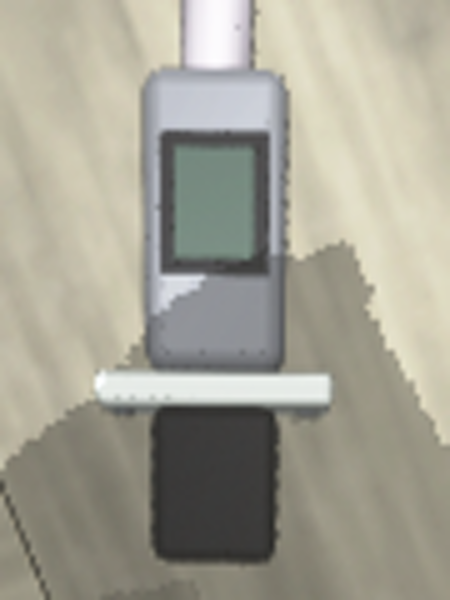

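Emit:
jog_arm(
  moves=[
    [[0,-20,-35],[0,0,0],85],
    [[0,-40,-70],[0,0,0],85],
    [[0,-60,-105],[0,0,0],85],
    [[0,-80,-135],[0,0,0],85],
    [[0,-95,-150],[0,0,0],85],
    [[0,-100,-155],[0,0,0],85],
    [[0,-100,-155],[0,0,0],85],
    [[0,-100,-155],[0,0,0],85],
    [[0,-100,-155],[0,0,0],85],
    [[0,-100,-155],[0,0,0],85],
  ],
)

```text
time_s: 3.25
eef_pos: [0.4006, 0.048, 0.2491]
ee_rot: [0.398, 0.585, 0.398, -0.584]
contact_force: [-0.0, -0.3, -0.1]
gripper_width: 0.0849
```

```bash
python3 look.py w3 wrist; python3 -c "
from h import *
crop('w3','w3a',220,150,460,330,3.3)"
```

```text
t 3.25 tcp [0.4006 0.048  0.2491] q [ 0.3984  0.5849  0.3977 -0.584 ] j [-0.0643  0.0548 -0.5456  0.9688  0.      1.8815] F [-0.0122 -0.3276 -0.0811] w 0.0849205020984751
```

View pics/w3.png

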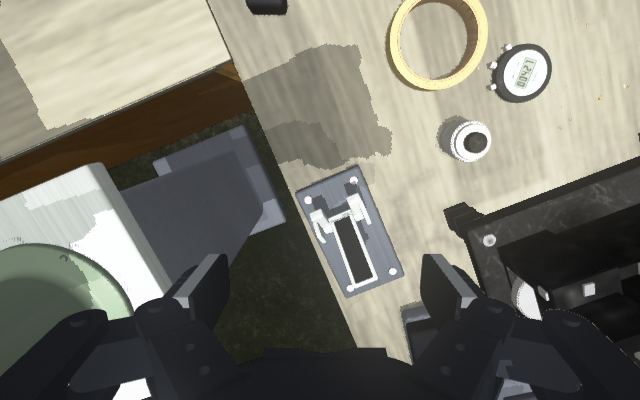

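View pics/w3a.png

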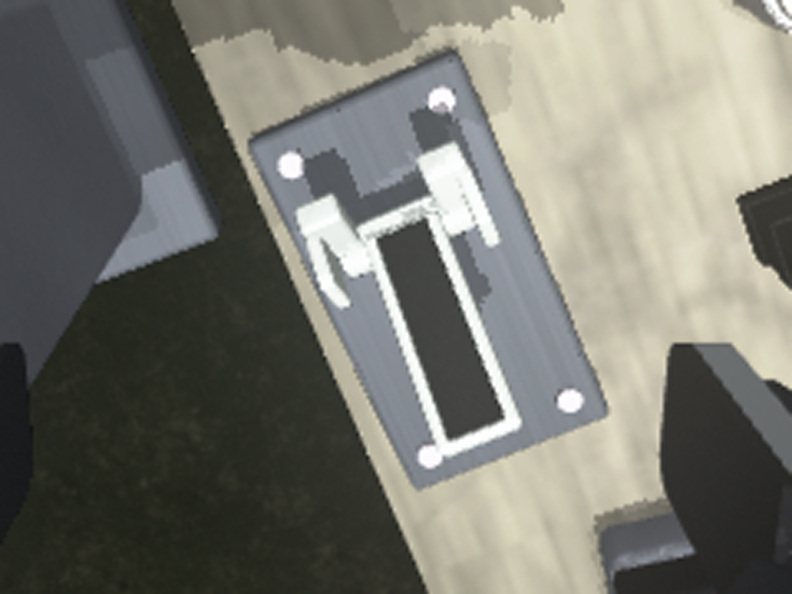

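```bash
python3 - <<'E'
from h import *
i2=info('w2');i3=info('w3')
def tri(a,b):
    os=[];
    r=[ray(i2,320+a[0]/6,200+a[1]/6),ray(i3,220+b[0]/3.3,150+b[1]/3.3)]
    A=np.zeros((3,3));y=np.zeros(3)
    for o,d in r:
        d=d/np.linalg.norm(d);M=np.eye(3)-np.outer(d,d);A+=M;y+=M@o
    return np.linalg.solve(A,y)
F={'A':((297,543),(443,453)),'B':((383,500),(520,420)),'C':((188,280),(362,235)),'D':((285,238),(440,200)),'E':((170,365),(343,305)),'F':((352,292),(494,245)),
'hL':((118,250),(298,212)),'hR':((305,172),(457,145)),'p1':((47,150),(250,140)),'p2':((297,40),(458,50)),'p3':((490,490),(607,410)),'p4':((243,583),(420,488))}
P={k:tri(*v) for k,v in F.items()}
for k in P: print(k,P[k])
for p,q in ['AB','CD','EF',('hL','hR'),('p1','p2'),('p2','p3'),('p4','p3'),('p1','p4')]:
    d=P[q]-P[p];print(p,q,np.linalg.norm(d),np.degrees(np.arctan2(d[1],d[0])))
# probe
def b(u,v,h): return onz(i2,270+u/5,v/5,h)
for n,c,h in [('cL1',(147,90),.034),('cL2',(152,355),.034),('cR1',(287,90),.034),('cR2',(284,355),.034),('colL',(97,372),.034),('colR',(330,373),.034),('colLh',(100,405),.034),('colRh',(330,405),.034),('hdL',(155,560),.03),('hdR',(275,558),.03),('case end',(215,70),.032)]: print(n,b(*c,h))
E
```

```text
A [ 0.3964 -0.0335  0.1207]
B [ 0.4179 -0.0477  0.0921]
C [0.3908 0.0086 0.0525]
D [0.418  0.0114 0.0551]
E [ 0.3792 -0.0052  0.0682]
F [ 0.4289 -0.0057  0.0625]
hL [0.3762 0.0242 0.056 ]
hR [0.4289 0.0244 0.0492]
p1 [0.3641 0.0426 0.0142]
p2 [0.4407 0.0434 0.0014]
p3 [ 0.4442 -0.0693  0.0672]
p4 [ 0.3657 -0.1279 -0.0224]
A B 0.038466390645796086 -33.46180903708285
C D 0.027498080521214892 5.918812920193293
E F 0.05000940878159729 -0.6826626700073525
hL hR 0.05308467711606605 0.14559144596008247
p1 p2 0.07768692916929916 0.5816552871144441
p2 p3 0.130584950579062 -88.21425626921129
p4 p3 0.132744407114701 36.68802052452531
p1 p4 0.17439449344430039 -89.46669616014485
cL1 [0.4379 0.3408 0.034 ]
cL2 [0.4136 0.2783 0.034 ]
cR1 [0.4734 0.327  0.034 ]
cR2 [0.4483 0.2647 0.034 ]
colL [0.3973 0.2798 0.034 ]
colR [0.4588 0.2556 0.034 ]
colLh [0.3947 0.2714 0.034 ]
colRh [0.4558 0.2476 0.034 ]
hdL [0.3928 0.2265 0.03  ]
hdR [0.426  0.2142 0.03  ]
case end [0.4571 0.3391 0.032 ]
```

```bash
cp pics/top0.png pics/t0.png; python3 -c "
from h import *
crop('top0','t0b',298,212,352,250,14)
crop('side0','s0b',335,190,385,250,10)"
```

```text
(no output)
```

View pics/t0b.png

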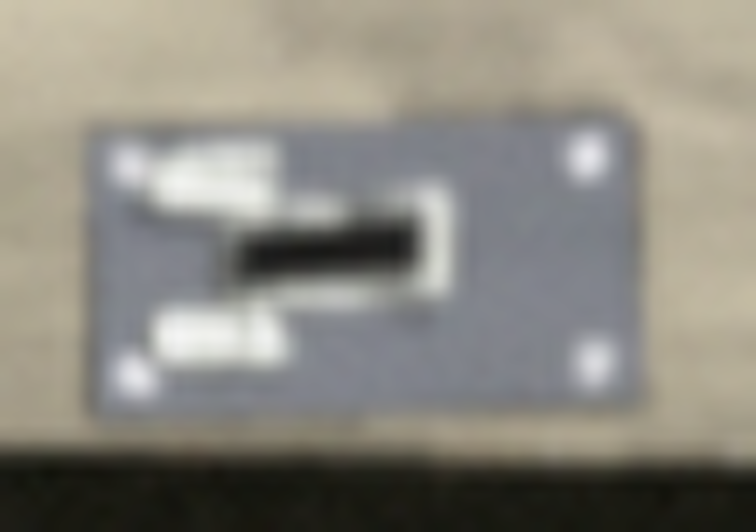

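View pics/s0b.png

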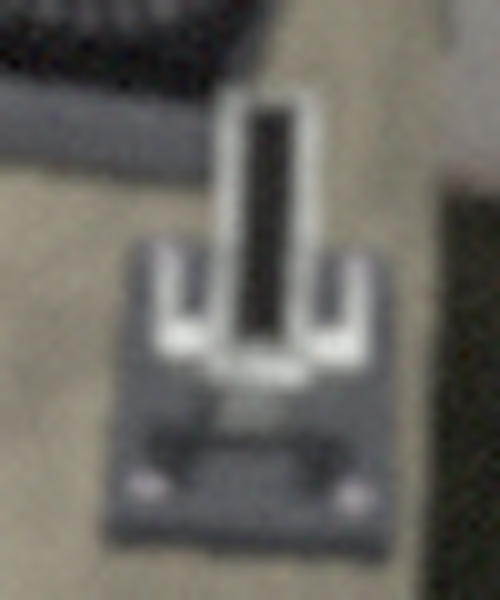

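```bash
cat > fitblock.py <<'E'
from h import *
from scipy.optimize import least_squares
from rig import eyes
I={'w2':info('w2'),'w3':info('w3'),'t':eyes.camera_info('top'),'s':eyes.camera_info('side')}
w2=lambda u,v:(320+u/6,200+v/6); w3=lambda u,v:(220+u/3.3,150+v/3.3)
obs=[]
F={'A':((297,543),(443,453)),'B':((383,500),(520,420)),'C':((188,280),(362,235)),'D':((285,238),(440,200)),'E':((170,365),(343,305)),'F':((352,292),(494,245)),
'hL':((118,250),(298,212)),'hR':((305,172),(457,145))}
for k,(a,b) in F.items(): obs+= [(k,'w2',w2(*a),1.),(k,'w3',w3(*b),1.)]
obs+=[('A','s',(367.2,199),.5),('B','s',(356.5,199),.5),('D','s',(355.5,226.8),.5),('C','s',(366,227.5),.5),
('A','t',(330.1,233.3),.5),('B','t',(330.1,225),.5)]
pl={'p1':((47,150),(250,140)),'p2':((297,40),(458,50)),'p3':((490,490),(607,410)),'p4':((243,583),(420,488))}
for k,(a,b) in pl.items(): obs+= [(k,'w2',w2(*a),1.),(k,'w3',w3(*b),1.)]
def pts(p):
    x,y,h,yaw,L,L2,t,yc,yh,pz,px,py,pw,plen=p
    c,s=np.cos(yaw),np.sin(yaw)
    hx=np.array([s,-c,0]); r=.5**.5
    ex=hx*r+[0,0,r]; ez=-hx*r+np.array([0,0,r]); ey=np.cross(ez,ex)
    S=lambda a,b,cc: np.array([x,y,h])+ex*a+ey*b+ez*cc
    Q={'A':S(L,-.013,-.017),'B':S(L,.013,-.017),'C':S(L2,-.013,-.017),'D':S(L2,.013,-.017),'E':S(-.028,-yc,-.001),'F':S(-.028,yc,-.001),'hL':S(-.045-t,-yh,.005),'hR':S(-.045-t,yh,.005)}
    pc=np.array([px,py,pz]);yy=ey
    Q.update(p1=pc-hx*plen-yy*pw,p2=pc-hx*plen+yy*pw,p3=pc+hx*plen+yy*pw,p4=pc+hx*plen-yy*pw)
    return Q
def f(p):
    Q=pts(p); r=[]
    for k,c,uv,w in obs: r+=list(w*(proj(I[c],Q[k])-uv))
    return np.array(r)
p0=[.404,-.02,.08,0,.04,-.045,.005,.025,.026,.01,.404,-.033,.038,.075]
o=least_squares(f,p0,loss='soft_l1'); print(o.x, o.cost)
r=o.fun.reshape(-1,2)
for (k,c,uv,w),e in zip(obs,f(o.x).reshape(-1,2)): print(k,c,e)
try:
    C=np.linalg.inv(o.jac.T@o.jac); print(np.sqrt(np.diag(C)))
except Exception as e: print(e)
E
python3 fitblock.py
```

```text
[ 0.4047 -0.0227  0.0903  0.0462  0.02   -0.0559  0.0157  0.0246  0.0267
  0.0072  0.4052 -0.0323  0.0389  0.0752] 6.77549462458605
A w2 [-1.2012 -0.5333]
A w3 [-0.4317  0.0683]
B w2 [0.6585 0.3223]
B w3 [1.3937 0.1121]
C w2 [ 0.286  -1.1368]
C w3 [ 0.5806 -0.0368]
D w2 [-0.9768 -0.2213]
D w3 [-0.8822  1.1864]
E w2 [0.0384 0.1295]
E w3 [-0.3406  0.4876]
F w2 [-0.4178  0.2522]
F w3 [-0.3481 -0.375 ]
hL w2 [-0.1257 -0.0512]
hL w3 [ 0.6758 -0.053 ]
hR w2 [ 0.2965 -0.0494]
hR w3 [ 0.2133 -0.2074]
A s [-0.5238  0.5829]
B s [0.1727 0.3209]
D s [-0.0805 -0.3811]
C s [-0.5883 -0.4379]
A t [-0.315  -0.4559]
B t [-0.4423  0.0538]
p1 w2 [-0.4923 -0.1709]
p1 w3 [0.2244 0.0587]
p2 w2 [0.5694 0.2391]
p2 w3 [-0.5262 -0.0127]
p3 w2 [-0.2314 -0.5913]
p3 w3 [0.5437 0.8416]
p4 w2 [ 0.4538 -0.3721]
p4 w3 [-0.4091 -0.1517]
[0.0004 0.0017 0.0039 0.0058 0.0011 0.0011 0.0011 0.0007 0.0007 0.0105
 0.0008 0.0044 0.0012 0.0021]
```

Emit:
jog_arm(
  moves=[
    [[5,45,0],[0,0,0],70],
    [[12,90,0],[0,0,0],70],
    [[20,135,-20],[0,0,0],70],
    [[28,175,-45],[0,0,0],70],
    [[33,210,-75],[0,0,0],70],
    [[36,233,-100],[0,0,0],70],
    [[37,243,-110],[0,0,0],70],
    [[37,243,-120],[0,0,0],70],
    [[37,243,-120],[0,0,0],70],
    [[37,243,-120],[0,0,0],70],
  ],
)

```text
time_s: 4.3
eef_pos: [0.4374, 0.2897, 0.1291]
ee_rot: [0.398, 0.585, 0.397, -0.585]
contact_force: [-0.6, -0.1, -0.1]
gripper_width: 0.07
```

```bash
python3 look.py w4 wrist
```

```text
t 4.3 tcp [0.4374 0.2897 0.1291] q [ 0.3975  0.585   0.3973 -0.5847] j [ 0.4445  0.3993 -0.4337  0.7372 -0.0003  2.3925] F [-0.5955 -0.1353 -0.1085] w 0.07000185352053824
```

View pics/w4.png

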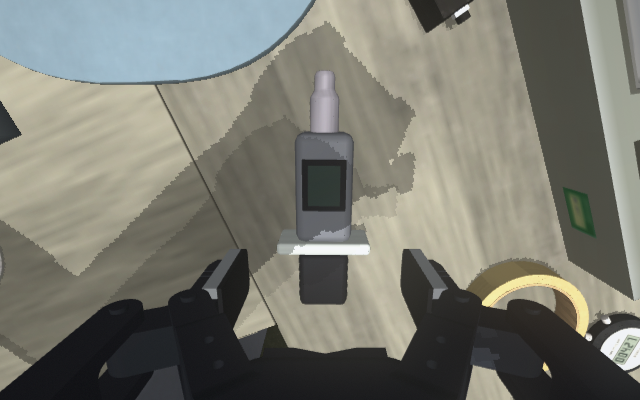

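```bash
python3 - <<'E'
from h import *
i=info('w4')
xp=np.array([-.3665,-.9304,0]);yp=np.array([.9304,-.3665,0]);m=np.array([.4401,.2984,0])
for n,u,v,h in [('case nose end',324.5,133,.032),('caseL',296.5,180,.034),('caseR',353,180,.034),('noseL tip',324,71,.02),('colL',278,233,.034),('colR',370,233,.034),('headend',323,303,.03)]:
    P=onz(i,u,v,h); d=P-m; print(n,P,'probe x,y',d@xp,d@yp)
E
```

```text
case nose end [0.4576 0.3411 0.032 ] probe x,y -0.04614714020128261 0.0006267144531444826
caseL [0.4284 0.3191 0.034 ] probe x,y -0.014943818667456886 -0.01846345134779346
caseR [0.4642 0.3049 0.034 ] probe x,y -0.014915091088881472 0.020020597850100682
noseL tip [0.4718 0.3781 0.02  ] probe x,y -0.08576022744236389 0.0003280794779690559
colL [0.4012 0.2885 0.034 ] probe x,y 0.023493345785450277 -0.03256703896028426
colR [0.4622 0.2644 0.034 ] probe x,y 0.02355404159100493 0.03303160964190877
headend [0.4092 0.2216 0.03  ] probe x,y 0.08276107595426682 -0.0006090953075919399
```

Emit:
jog_arm(
  moves=[
    [[0,1,-30],[0,0,0],70],
    [[0,1,-60],[0,0,0],70],
    [[0,1,-85],[0,0,0],70],
    [[0,1,-98],[0,0,0],70],
    [[0,1,-101],[0,0,0],70],
    [[0,1,-101],[0,0,0],60],
    [[0,1,-101],[0,0,0],25],
    [[0,1,-101],[0,0,0],25],
    [[0,1,-101],[0,0,0],25],
    [[0,1,-101],[0,0,0],25],
  ],
)

```text
time_s: 5.35
eef_pos: [0.4383, 0.2922, 0.0288]
ee_rot: [0.398, 0.586, 0.398, -0.584]
contact_force: [-0.2, -0.5, 5.1]
gripper_width: 0.0387
```

```bash
python3 look.py w5 wrist
```

```text
t 5.35 tcp [0.4383 0.2922 0.0288] q [ 0.3979  0.5857  0.3976 -0.5836] j [ 0.4479  0.5441 -0.5195  0.5042 -0.      2.3946] F [-0.2169 -0.5352  5.1467] w 0.038745986200751224
```

View pics/w5.png

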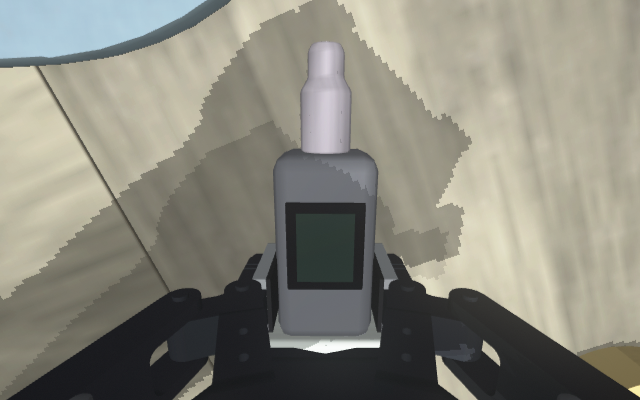

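```bash
cat >> h.py <<'E'
def frame(yaw_head, tilt):
    # probe axes for heading angle yaw_head (rad) of horizontal head dir, head raised by tilt
    hx=np.array([np.cos(yaw_head),np.sin(yaw_head),0]); z=np.array([0,0,1.])
    ex=hx*np.cos(tilt)+z*np.sin(tilt); ez=-hx*np.sin(tilt)+z*np.cos(tilt); ey=np.cross(ez,ex)
    return np.c_[ex,ey,ez]
E
cat > place.py <<'E'
from h import *
from rig import arm
s=arm.get_state(); T=np.array(s['eef_pos']); Rc=Rq(s['ee_rot']).as_matrix()
yaw=.046
B=frame(-np.pi/2+yaw,np.pi/4); seat=np.array([.4047,-.0227,.0903])
def tgt(dx,dy,dz): return seat+B@(np.array([.0064,0,.0118])+[dx,dy,dz])
tx=-B[:,2];ty=B[:,1];Rt=np.c_[tx,ty,np.cross(tx,ty)]
print('rotvec deg',np.degrees(R.from_matrix(Rt@Rc.T).as_rotvec()))
for d in [(.008,0,.06),(.008,0,.03),(.004,0,.004),(0,0,0)]: 
    t=tgt(*d); print(d,t,'delta mm',1000*(t-T))
print('ex',B[:,0],'ez',B[:,2])
E
python3 place.py
```

```text
rotvec deg [-44.8112   7.5759  22.8574]
(0.008, 0, 0.06) [0.4028 0.0178 0.1513] delta mm [ -35.4745 -274.3772  122.4006]
(0.008, 0, 0.03) [ 0.4038 -0.0033  0.13  ] delta mm [ -34.499  -295.568   101.1874]
(0.004, 0, 0.004) [ 0.4045 -0.0189  0.1088] delta mm [ -33.7837 -311.1079   79.9742]
(0, 0, 0) [ 0.4045 -0.0189  0.1032] delta mm [ -33.7837 -311.1079   74.3173]
ex [ 0.0325 -0.7064  0.7071] ez [-0.0325  0.7064  0.7071]
```

Emit:
jog_arm(
  moves=[
    [[0,0,30],[0,0,0],25],
    [[0,-10,70],[-3,0.5,1.5],25],
    [[-3,-40,105],[-9,1.5,4.5],25],
    [[-8,-80,125],[-16,2.7,8],25],
    [[-14,-120,135],[-23,3.9,11.7],25],
    [[-20,-160,140],[-30,5.1,15.3],25],
    [[-26,-200,138],[-37,6.3,18.9],25],
    [[-31,-235,132],[-42,7.1,21.4],25],
    [[-34,-260,126],[-44.8,7.6,22.9],25],
    [[-35,-274,122],[-44.8,7.6,22.9],25],
  ],
)

```text
time_s: 6.4
eef_pos: [0.4003, 0.0168, 0.1482]
ee_rot: [0.668, 0.262, 0.278, -0.639]
contact_force: [0.6, 0.3, -2.1]
gripper_width: 0.0391
```

```bash
python3 look.py w6 wrist;python3 look.py s6 side; python3 -c "
from h import *
crop('s6','s6a',300,150,420,260,6)"
```

```text
t 6.4 tcp [0.4003 0.0168 0.1482] q [ 0.6675  0.2617  0.2777 -0.6394] j [ 0.3386  0.4328 -0.6128  0.8129 -0.7442  1.9746] F [ 0.6436  0.308  -2.1039] w 0.03905272349690354
t 6.45 tcp [0.4002 0.0156 0.1482] q [ 0.6671  0.2622  0.2772 -0.6399] j [ 0.3361  0.4318 -0.6144  0.811  -0.7447  1.9737] F [-0.6377 -2.3773 -2.0944] w 0.038949104038490855
```

View pics/w6.png

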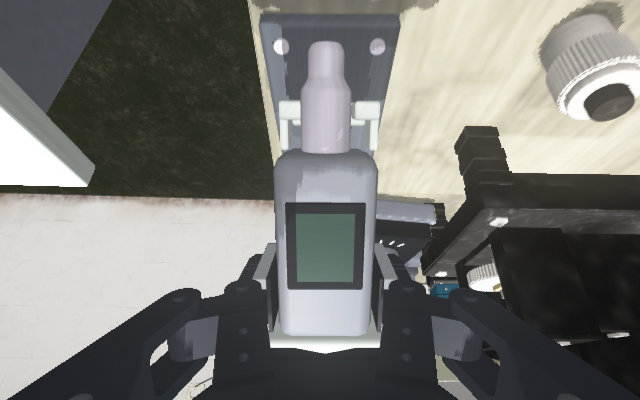

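View pics/s6a.png

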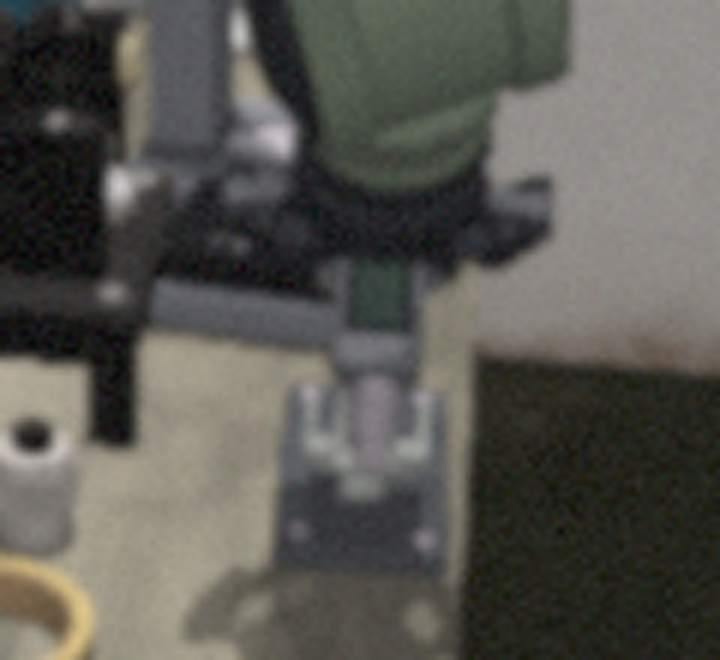

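```bash
python3 - <<'E'
from h import *
crop('w6','w6a',250,0,410,180,4.5)if 0 else crop('w6','w6a',255,5,405,165,5)
E
```

```text
(no output)
```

View pics/w6a.png

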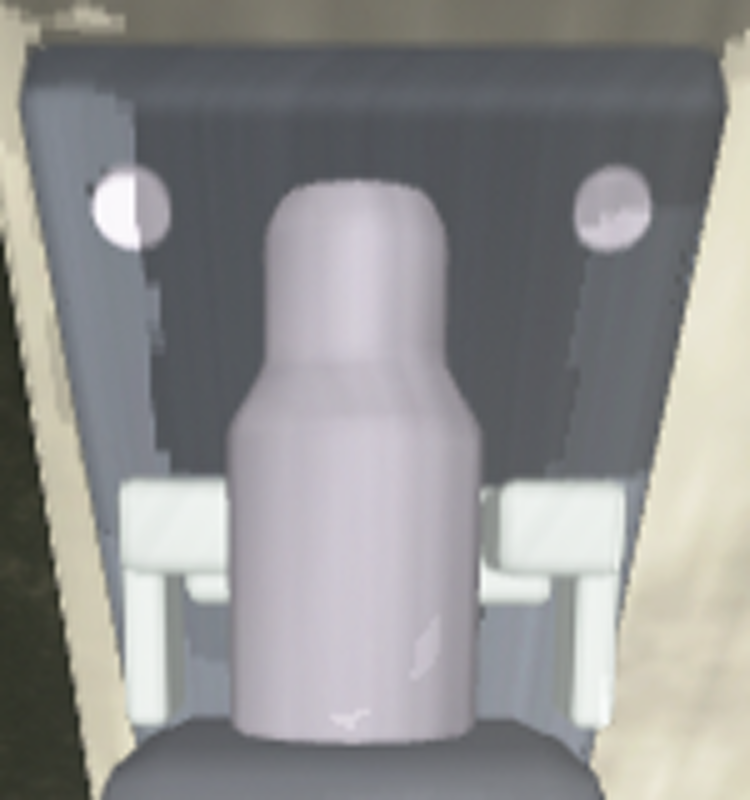

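```bash
cat > fit2.py <<'E'
exec(open('fitblock.py').read().split("p0=[")[0])
I['w6']=info('w6')
w6=lambda u,v:(255+u/5,5+v/5)
n=len(obs)
for k,c in {'hL':(120,483),'hR':(625,483),'gL':(123,572),'gR':(620,572),'E':(129,722),'F':(611,722),'p1':(22,110),'p2':(727,110)}.items(): obs.append((k,'w6',w6(*c),3. if k[0]!='p' else 1.5))
_p=pts
def pts(p):
    Q=_p(p)
    x,y,h,yaw,L,L2,t,yc,yh=p[:9]
    B=frame(-np.pi/2+yaw,np.pi/4)
    Q['gL']=np.array([x,y,h])+B@[-.045,-yh,.005];Q['gR']=np.array([x,y,h])+B@[-.045,yh,.005]
    return Q
p0=[.404,-.02,.08,0,.04,-.045,.005,.025,.026,.01,.404,-.033,.038,.075]
o=least_squares(f,p0,loss='soft_l1'); print(o.x, o.cost)
for (k,c,uv,w),e in zip(obs,f(o.x).reshape(-1,2)): print(k,c,e/w,end=';')
print(np.sqrt(np.diag(np.linalg.inv(o.jac.T@o.jac))))
E
python3 fit2.py
```

```text
[ 0.4043 -0.0193  0.0854  0.0515  0.0256 -0.0505  0.0096  0.0283  0.0277
  0.018   0.405  -0.028   0.0379  0.073 ] 29.58713490423282
A w2 [-1.1787 -0.5076];A w3 [-0.3523  0.1163];B w2 [0.6151 0.2843];B w3 [1.342  0.0716];C w2 [ 0.1299 -1.0802];C w3 [0.4138 0.125 ];D w2 [-1.1977 -0.2251];D w3 [-1.1709  1.2661];E w2 [-3.4143 -2.067 ];E w3 [-5.313  -2.6261];F w2 [ 0.2593 -3.8514];F w3 [ 0.7721 -6.4361];hL w2 [-0.7128  0.6916];hL w3 [-0.1381  1.1487];hR w2 [0.704  0.0971];hR w3 [0.8584 0.0787];A s [-1.0389  1.3361];B s [0.3602 0.836 ];D s [-0.0442 -0.5004];C s [-1.0651 -0.641 ];A t [-0.4823 -0.8813];B t [-0.7762  0.1437];p1 w2 [-0.5559  0.8208];p1 w3 [-0.8042  0.5477];p2 w2 [0.1331 1.1451];p2 w3 [-1.5245  0.0648];p3 w2 [-0.4916 -0.5538];p3 w3 [0.2649 0.7149];p4 w2 [ 0.5078 -0.2361];p4 w3 [-0.7566  0.0706];hL w6 [-0.0443 -0.0564];hR w6 [-0.1784 -0.0219];gL w6 [0.0051 0.2222];gR w6 [0.0118 0.2947];E w6 [ 0.1942 -0.2114];F w6 [ 0.0213 -0.0804];p1 w6 [0.3451 0.0147];p2 w6 [ 0.2406 -0.162 ];[0.0001 0.0009 0.0008 0.0029 0.0007 0.0011 0.0002 0.0002 0.0002 0.002
 0.0003 0.0012 0.0005 0.0005]
```

```bash
python3 - <<'E'
s=open('fit2.py').read()
s=s.replace("'E':(129,722),'F':(611,722)","'e':(129,722),'f':(611,722)")
s=s.replace("    return Q\n","    S=lambda *a:np.array([x,y,h])+B@np.array(a)\n    Q['e']=S(-.028,-yc,-.001);Q['f']=S(-.028,yc,-.001);Q['E']=S(-.028,-yc,-.017);Q['F']=S(-.028,yc,-.017)\n    return Q\n")
open('fit2.py','w').write(s)
E
python3 fit2.py
```

```text
[ 0.4042 -0.0176  0.0869  0.0514  0.0263 -0.0493  0.0093  0.028   0.0273
  0.018   0.405  -0.028   0.0379  0.073 ] 14.822677715244824
A w2 [-1.3139 -0.4592];A w3 [-0.664  0.174];B w2 [0.5528 0.3055];B w3 [1.2061 0.0608];C w2 [ 0.0301 -0.9777];C w3 [0.1182 0.1109];D w2 [-1.2286 -0.1492];D w3 [-1.3142  1.1881];E w2 [-1.201   0.2271];E w3 [-1.0468  1.499 ];F w2 [ 1.2919 -1.0304];F w3 [ 2.6483 -1.1831];hL w2 [-0.8614  0.1978];hL w3 [-0.5361  0.2372];hR w2 [ 0.2884 -0.2884];hR w3 [ 0.1515 -0.7124];A s [-0.9939  0.9239];B s [0.3888 0.4232];D s [-0.011  -1.0337];C s [-1.016  -1.1738];A t [-0.7901 -0.902 ];B t [-1.0828  0.1122];p1 w2 [-0.5557  0.8193];p1 w3 [-0.8034  0.5459];p2 w2 [0.1362 1.1472];p2 w3 [-1.5197  0.0687];p3 w2 [-0.4968 -0.5493];p3 w3 [0.2573 0.7215];p4 w2 [ 0.5003 -0.2348];p4 w3 [-0.7672  0.0725];hL w6 [-0.0254 -0.0109];hR w6 [-0.161   0.0314];gL w6 [ 0.0123 -0.0184];gR w6 [0.0406 0.0607];e w6 [ 0.248  -0.0944];f w6 [-0.0089  0.0428];p1 w6 [0.3474 0.0078];p2 w6 [ 0.243  -0.1553];[0.0001 0.0008 0.0007 0.0028 0.0007 0.001  0.0002 0.0002 0.0002 0.002
 0.0003 0.0012 0.0005 0.0005]
```

```bash
sed -i 's/yaw=.046/yaw=.051/; s/\[.4047,-.0227,.0903\]/[.4042,-.0176,.0869]/; s/for d in .*: $/for d in [(.008,0,.05),(.006,0,.03),(.006,0,.012),(.004,0,.005),(.003,0,.002),(0,0,0)]:/' place.py; python3 place.py
```

```text
rotvec deg [ 0.0929 -0.2039  0.4648]
(0.008, 0, 0.05) [0.4025 0.0159 0.1408] delta mm [ 1.685  -0.7168 -7.973 ]
(0.006, 0, 0.03) [0.4031 0.0032 0.1252] delta mm [  2.3338 -13.4281 -23.5294]
(0.006, 0, 0.012) [ 0.4038 -0.0095  0.1125] delta mm [  2.9826 -26.1395 -36.2573]
(0.004, 0, 0.005) [ 0.404  -0.0131  0.1061] delta mm [  3.1629 -29.6704 -42.6213]
(0.003, 0, 0.002) [ 0.404  -0.0145  0.1033] delta mm [  3.235  -31.0828 -45.4497]
(0, 0, 0) [ 0.404  -0.0138  0.0998] delta mm [  3.1989 -30.3766 -48.9852]
ex [ 0.036  -0.7062  0.7071] ez [-0.036   0.7062  0.7071]
```

Go down to about 5 mm above the bed, then check.

Emit:
jog_arm(
  moves=[
    [[2,-6,-14],[0,0,0.5],25],
    [[2,-14,-24],[0,0,0.5],25],
    [[3,-20,-30],[0,0,0.5],25],
    [[3,-26,-36],[0,0,0.5],25],
    [[3,-28,-40],[0,0,0.5],25],
    [[3,-30,-42],[0,0,0.5],25],
    [[3,-30,-42],[0,0,0.5],25],
    [[3,-30,-42],[0,0,0.5],25],
    [[3,-30,-42],[0,0,0.5],25],
    [[3,-30,-42],[0,0,0.5],25],
  ],
)

```text
time_s: 7.5
eef_pos: [0.4053, -0.0122, 0.1074]
ee_rot: [0.671, 0.262, 0.278, -0.636]
contact_force: [0.2, -0.5, -2.7]
gripper_width: 0.0388
```

```bash
python3 look.py w7 wrist;python3 place.py; python3 -c "
from h import *
crop('w7','w7a',230,0,430,200,4)"
```

```text
t 7.5 tcp [ 0.4053 -0.0122  0.1074] q [ 0.6707  0.262   0.2777 -0.6359] j [ 0.2731  0.4751 -0.6908  0.6214 -0.7632  1.8764] F [ 0.2047 -0.4988 -2.7255] w 0.03875372421141006
rotvec deg [ 0.116  -0.0977 -0.1682]
(0.008, 0, 0.05) [0.4025 0.0159 0.1408] delta mm [-2.7263 28.1125 33.3658]
(0.006, 0, 0.03) [0.4031 0.0032 0.1252] delta mm [-2.0775 15.4011 17.8094]
(0.006, 0, 0.012) [ 0.4038 -0.0095  0.1125] delta mm [-1.4287  2.6898  5.0815]
(0.004, 0, 0.005) [ 0.404  -0.0131  0.1061] delta mm [-1.2484 -0.8412 -1.2824]
(0.003, 0, 0.002) [ 0.404  -0.0145  0.1033] delta mm [-1.1763 -2.2536 -4.1109]
(0, 0, 0) [ 0.404  -0.0138  0.0998] delta mm [-1.2124 -1.5474 -7.6464]
ex [ 0.036  -0.7062  0.7071] ez [-0.036   0.7062  0.7071]
```

View pics/w7a.png

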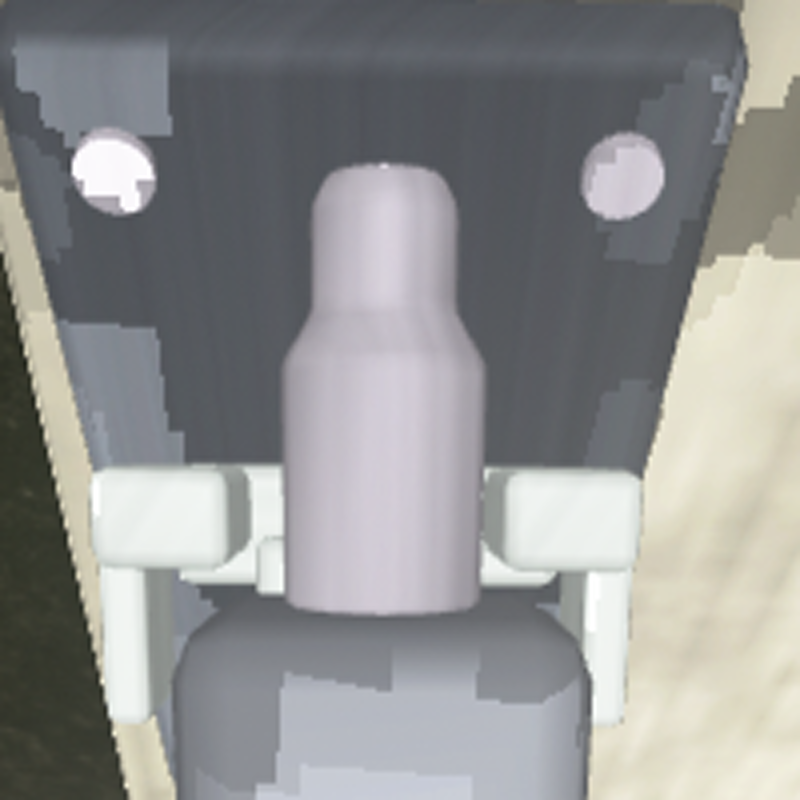

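Emit:
jog_arm(
  moves=[
    [[-1,0,0],[0,0,0],25],
    [[-2,-1,-1],[0,0,0],25],
    [[-2,-2,-2],[0,0,0],25],
    [[-2,-2,-3],[0,0,0],25],
    [[-2,-3,-4],[0,0,0],25],
    [[-2,-3,-4],[0,0,0],25],
    [[-2,-3,-4],[0,0,0],25],
    [[-2,-3,-4],[0,0,0],25],
    [[-2,-3,-4],[0,0,0],25],
    [[-2,-3,-4],[0,0,0],25],
  ],
)

```text
time_s: 8.55
eef_pos: [0.4028, -0.0144, 0.1054]
ee_rot: [0.672, 0.261, 0.278, -0.635]
contact_force: [-11.0, 21.5, 27.9]
gripper_width: 0.0388
```

```bash
python3 look.py w8 wrist;python3 look.py s8 side; python3 place.py|tail -3; python3 -c "
from h import *
crop('w8','w8a',230,0,430,200,4)
crop('s8','s8a',320,160,400,250,7)"
```

```text
t 8.55 tcp [ 0.4028 -0.0144  0.1054] q [ 0.6716  0.2613  0.2778 -0.6352] j [ 0.2702  0.4741 -0.7025  0.606  -0.7652  1.8692] F [-10.9543  21.5106  27.9239] w 0.038784869888793864
t 8.6 tcp [ 0.4028 -0.0144  0.1054] q [ 0.6716  0.2613  0.2778 -0.6352] j [ 0.2703  0.4742 -0.7025  0.606  -0.7652  1.8692] F [-11.5124  21.4815  27.1323] w 0.039108060778597444
(0.003, 0, 0.002) [ 0.404  -0.0145  0.1033] delta mm [ 1.221  -0.0555 -2.0615]
(0, 0, 0) [ 0.404  -0.0138  0.0998] delta mm [ 1.185   0.6507 -5.597 ]
ex [ 0.036  -0.7062  0.7071] ez [-0.036   0.7062  0.7071]
```

View pics/w8a.png

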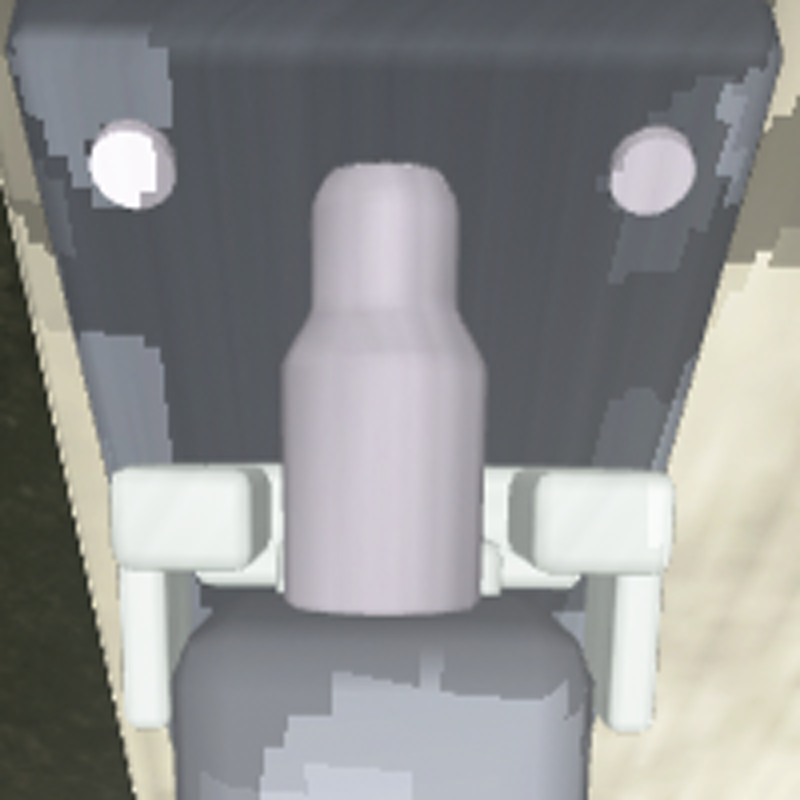

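View pics/s8a.png

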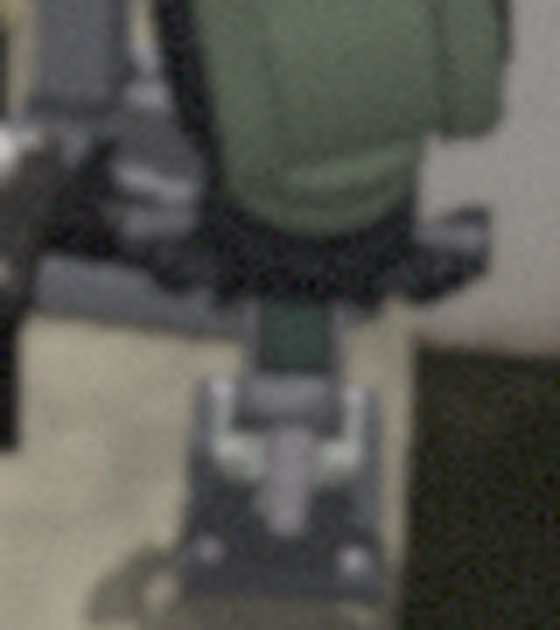

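Emit:
jog_arm(
  moves=[
    [[1,1,1],[0,0,0],25],
    [[1,1,1],[0,0,0],25],
    [[1,2,0],[0,0,0],25],
    [[1,2,0],[0,0,0],25],
    [[1,3,-1],[0,0,0],25],
    [[1,3,-1],[0,0,0],25],
    [[1,4,-2],[0,0,0],25],
    [[1,4,-2],[0,0,0],25],
    [[1,4,-2],[0,0,0],25],
    [[1,4,-2],[0,0,0],25],
  ],
)

```text
time_s: 9.65
eef_pos: [0.405, -0.0121, 0.1034]
ee_rot: [0.672, 0.261, 0.276, -0.636]
contact_force: [-3.1, 4.6, 15.9]
gripper_width: 0.0389
```

```bash
python3 look.py w9 wrist; python3 place.py|tail -3; python3 -c "
from h import *
crop('w9','w9a',230,0,430,200,4)"
```

```text
t 9.65 tcp [ 0.405  -0.0121  0.1034] q [ 0.6721  0.2608  0.2758 -0.6358] j [ 0.2759  0.4845 -0.6944  0.6101 -0.7678  1.8796] F [-3.119   4.5846 15.8912] w 0.03886263281643129
(0.003, 0, 0.002) [ 0.404  -0.0145  0.1033] delta mm [-1.0259 -2.4134 -0.0515]
(0, 0, 0) [ 0.404  -0.0138  0.0998] delta mm [-1.0619 -1.7073 -3.587 ]
ex [ 0.036  -0.7062  0.7071] ez [-0.036   0.7062  0.7071]
```

View pics/w9a.png

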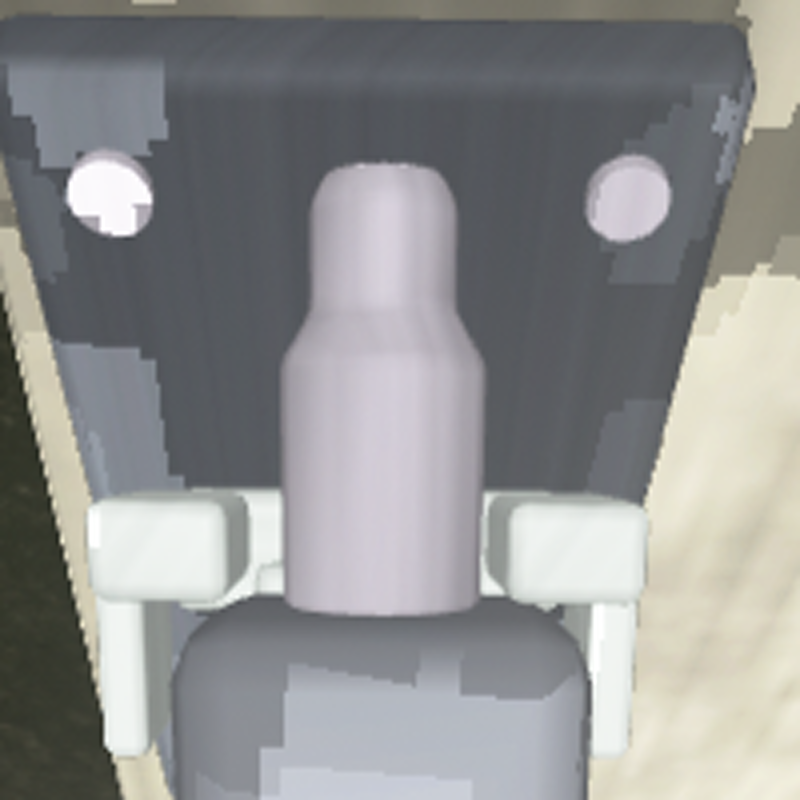

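Emit:
jog_arm(
  moves=[
    [[-1,0,0],[0,0,0],25],
    [[-1,1,-1],[0,0,0],25],
    [[-1,1,-1],[0,0,0],25],
    [[-1,1,-1],[0,0,0],25],
    [[-1,2,-2],[0,0,0],25],
    [[-1,2,-2],[0,0,0],25],
    [[-1,2,-2],[0,0,0],25],
    [[-1,2,-2],[0,0,0],25],
    [[-1,2,-2],[0,0,0],25],
    [[-1,2,-2],[0,0,0],25],
  ],
)

```text
time_s: 10.7
eef_pos: [0.4049, -0.0115, 0.103]
ee_rot: [0.673, 0.26, 0.273, -0.636]
contact_force: [-1.9, -1.1, 22.7]
gripper_width: 0.039
```

```bash
python3 look.py w10 wrist; python3 place.py|tail -3; python3 -c "
from h import *
crop('w10','w10a',230,0,430,200,4)"
```

```text
t 10.7 tcp [ 0.4049 -0.0115  0.103 ] q [ 0.6731  0.2598  0.2733 -0.6362] j [ 0.2801  0.4881 -0.694   0.6109 -0.7726  1.8869] F [-1.937  -1.0622 22.7377] w 0.039017719836135674
(0.003, 0, 0.002) [ 0.404  -0.0145  0.1033] delta mm [-0.8179 -2.9939  0.3277]
(0, 0, 0) [ 0.404  -0.0138  0.0998] delta mm [-0.8539 -2.2877 -3.2078]
ex [ 0.036  -0.7062  0.7071] ez [-0.036   0.7062  0.7071]
```

View pics/w10a.png

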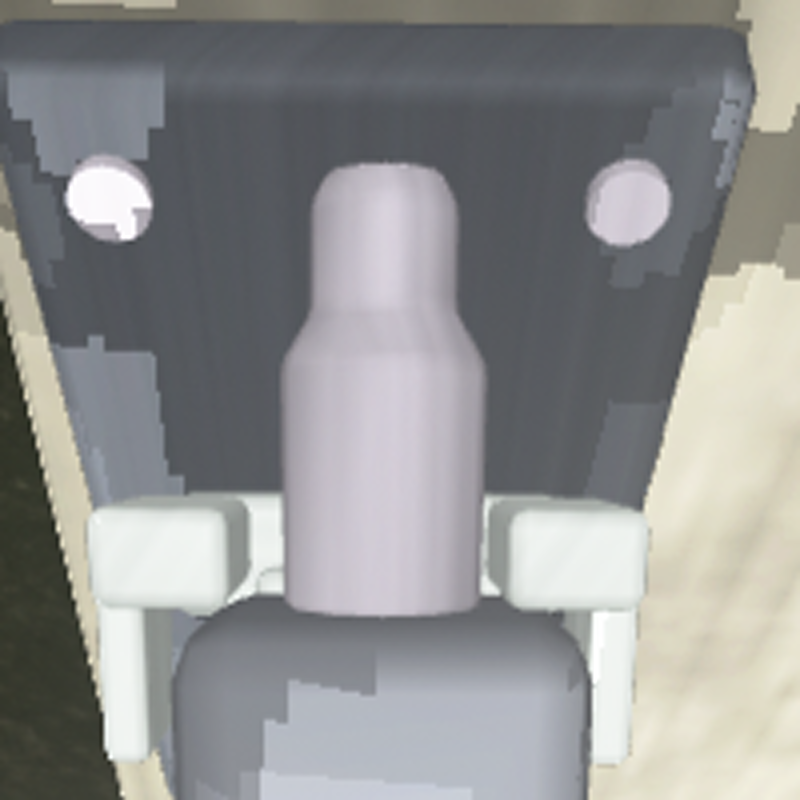

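Emit:
jog_arm(
  moves=[
    [[0,-0.5,1],[0,0,0],25],
    [[0,-0.5,1],[0,0,0],30],
    [[0,-0.5,1],[0,0,0],45],
    [[0,-0.5,1],[0,0,0],55],
    [[0,-0.5,1],[0,0,0],60],
    [[0,-0.5,1],[0,0,0],62],
    [[0,10,11],[0,0,0],62],
    [[0,25,26],[0,0,0],62],
    [[0,45,46],[0,0,0],62],
    [[0,60,61],[0,0,0],62],
  ],
)

```text
time_s: 11.75
eef_pos: [0.4031, 0.0514, 0.1611]
ee_rot: [0.671, 0.262, 0.278, -0.636]
contact_force: [0.5, -0.6, -0.2]
gripper_width: 0.0618
```

```bash
python3 look.py w11 wrist; python3 look.py s11 side;python3 -c "
from h import *
crop('s11','s11a',310,150,410,250,6)"
```

```text
t 11.75 tcp [0.4031 0.0514 0.1611] q [ 0.6707  0.2618  0.2777 -0.636 ] j [ 0.4094  0.4487 -0.5425  0.9177 -0.7259  2.0549] F [ 0.5393 -0.6419 -0.2274] w 0.06184791135131925
t 11.8 tcp [0.4045 0.0531 0.1627] q [ 0.6715  0.2628  0.2774 -0.6349] j [ 0.4119  0.447  -0.5384  0.921  -0.7258  2.0557] F [1.2087 1.3456 2.0614] w 0.06181494895856984
```

View pics/w11.png

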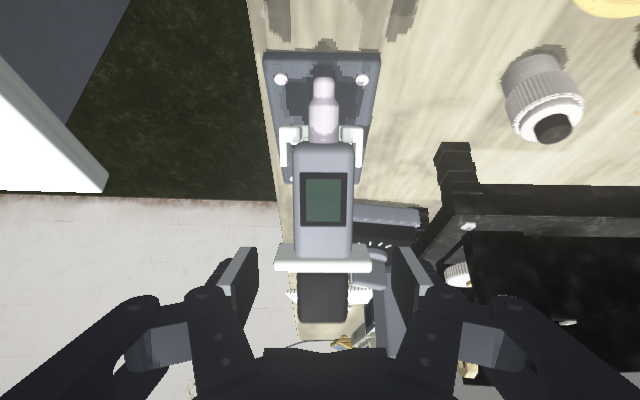

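View pics/s11a.png

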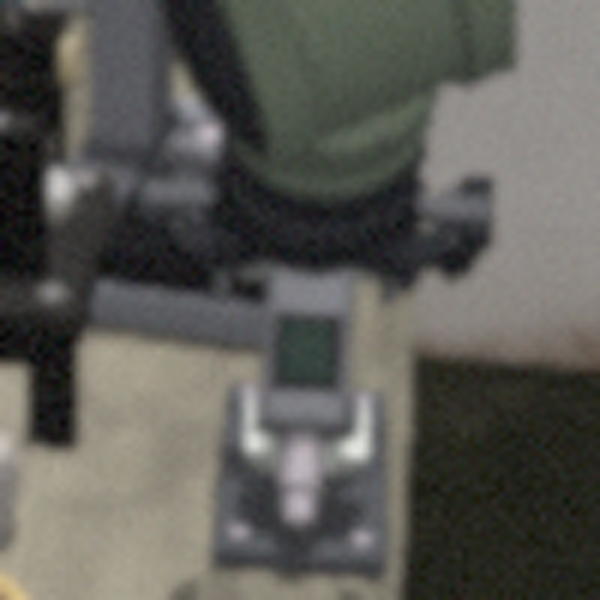

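```bash
cat > ov.py <<'E'
import sys
from h import *
def box(x0,x1,w,z0,z1): return [(x,y,z) for x in (x0,x1) for y in (-w/2,w/2) for z in (z0,z1)]
def overlay(name,out,mid,B,cr,f):
    i=info(name); im=cv2.imread(f'pics/{name}.png'); x0,y0,x1,y1=cr
    im=cv2.resize(im[y0:y1,x0:x1],None,fx=f,fy=f,interpolation=cv2.INTER_CUBIC)
    for b,c in [(box(-45,33,40,-17,17),(0,0,255)),(box(33,42,68,-17,17),(0,255,0)),(box(42,85,36,-15,15),(255,0,255)),(box(-85,-45,20,-10,10),(255,200,0))]:
        p=[(proj(i,mid+B@(np.array(q)/1000))+.5-[x0,y0])*f for q in b]
        for a in range(8):
            for d in (1,2,4):
                if not a&d: cv2.line(im,tuple(np.int32(p[a])),tuple(np.int32(p[a|d])),c,1)
    cv2.imwrite(f'pics/{out}.png',im)
if __name__=='__main__':
    overlay('w11','w11o',np.array([.4051,-.0153,.0902]),frame(-np.pi/2+.051,np.pi/4),(240,40,400,340),2.0)
E
python3 ov.py
```

```text
(no output)
```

View pics/w11o.png

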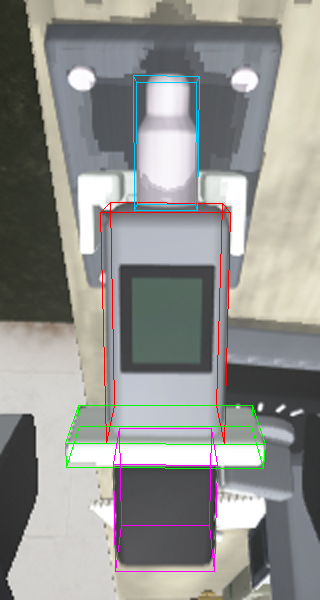

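```bash
cat > regrip.py <<'E'
from h import *
from rig import arm
s=arm.get_state(); T=np.array(s['eef_pos']); Rc=Rq(s['ee_rot']).as_matrix()
B=frame(-np.pi/2+.051,np.pi/4); mid=np.array([.4051,-.0153,.0902])
tx=-B[:,0];ty=B[:,1];Rt=np.c_[tx,ty,np.cross(tx,ty)]
print('T',T,'rotvec',np.degrees(R.from_matrix(Rt@Rc.T).as_rotvec()))
for x in (.15,.11,.072): t=mid+B[:,0]*x; print(x,t,1000*(t-T))
E
python3 regrip.py
```

```text
T [0.4045 0.0522 0.1614] rotvec [89.9369  4.8582 -0.2027]
0.15 [ 0.4105 -0.1212  0.1963] [   5.968  -173.4773   34.8305]
0.11 [ 0.4091 -0.093   0.168 ] [   4.5261 -145.2298    6.5463]
0.072 [ 0.4077 -0.0661  0.1411] [   3.1563 -118.3947  -20.3238]
```

Emit:
jog_arm(
  moves=[
    [[0,0,25],[8,0.4,0],75],
    [[0,-5,55],[16.5,0.9,0],75],
    [[0,-20,85],[25,1.4,0],75],
    [[1,-45,110],[33.5,1.8,0],75],
    [[2,-75,120],[42,2.3,0],75],
    [[3,-105,125],[50.5,2.7,0],75],
    [[4,-135,120],[59,3.2,0],75],
    [[5,-160,110],[67.5,3.6,0],75],
    [[6,-180,95],[76,4.1,0],75],
    [[6,-190,75],[84.5,4.6,0],75],
  ],
)

```text
time_s: 12.85
eef_pos: [0.4094, -0.1428, 0.2346]
ee_rot: [0.31, 0.623, 0.656, -0.292]
contact_force: [0.9, -0.6, 0.1]
gripper_width: 0.0751
```

```bash
python3 look.py w12 wrist; python3 regrip.py
```

```text
t 12.85 tcp [ 0.4094 -0.1428  0.2346] q [ 0.3097  0.6233  0.656  -0.2918] j [-0.7964  0.4807 -0.2298  1.4149  0.437   0.5943] F [ 0.8785 -0.6107  0.1078] w 0.07514026527652318
T [ 0.4068 -0.1436  0.2233] rotvec [ 4.2044 -0.6231  0.0272]
0.15 [ 0.4105 -0.1212  0.1963] [  3.7351  22.3438 -27.0787]
0.11 [ 0.4091 -0.093   0.168 ] [  2.2932  50.5913 -55.363 ]
0.072 [ 0.4077 -0.0661  0.1411] [  0.9234  77.4264 -82.2331]
```

View pics/w12.png

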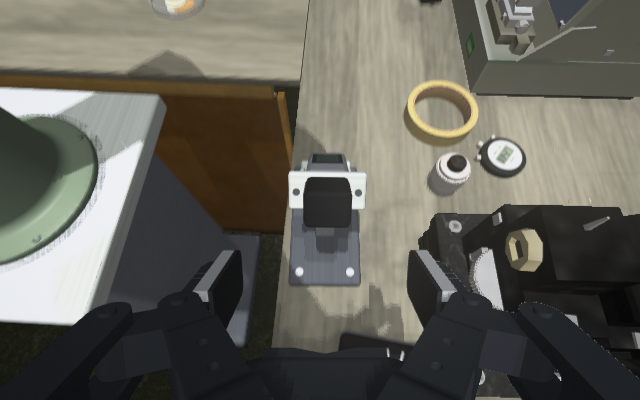

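Emit:
jog_arm(
  moves=[
    [[0,5,-10],[3,0,0],75],
    [[0,17,-40],[5,0,0],75],
    [[0,25,-50],[5,0,0],75],
    [[0,35,-60],[5,0,0],75],
    [[0,40,-65],[5,0,0],75],
    [[0,40,-65],[5,0,0],75],
    [[0,40,-65],[5,0,0],75],
    [[0,40,-65],[5,0,0],75],
    [[0,40,-65],[5,0,0],75],
    [[0,40,-65],[5,0,0],75],
  ],
)

```text
time_s: 13.9
eef_pos: [0.4093, -0.0998, 0.1705]
ee_rot: [0.283, 0.634, 0.669, -0.264]
contact_force: [-0.5, 0.5, 0.4]
gripper_width: 0.0748
```

```bash
python3 look.py w13 wrist; python3 regrip.py
```

```text
t 13.9 tcp [ 0.4093 -0.0998  0.1705] q [ 0.2828  0.6341  0.6694 -0.2643] j [-0.7595  0.5656 -0.3365  1.2869  0.5035  0.5894] F [-0.5376  0.4542  0.3731] w 0.07483648037304307
T [ 0.4092 -0.0997  0.1705] rotvec [ 0.5212  0.2894 -0.2917]
0.15 [ 0.4105 -0.1212  0.1963] [  1.286  -21.5192  25.7768]
0.11 [ 0.4091 -0.093   0.168 ] [-0.1559  6.7283 -2.5075]
0.072 [ 0.4077 -0.0661  0.1411] [ -1.5257  33.5634 -29.3775]
```

View pics/w13.png

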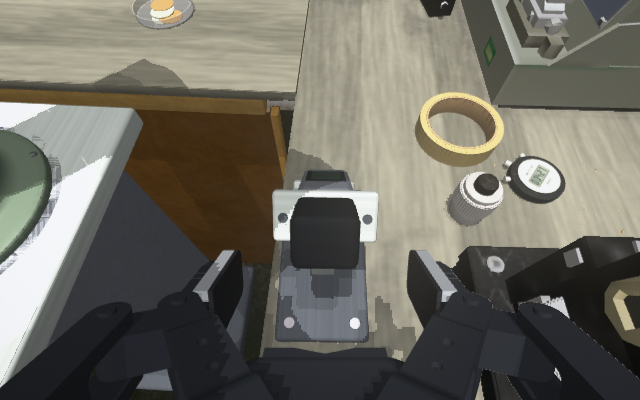

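```bash
python3 -c "
from ov import *
overlay('w13','w13o',np.array([.4051,-.0153,.0902]),frame(-np.pi/2+.051,np.pi/4),(250,150,400,350),4.0)"
```

```text
(no output)
```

View pics/w13o.png

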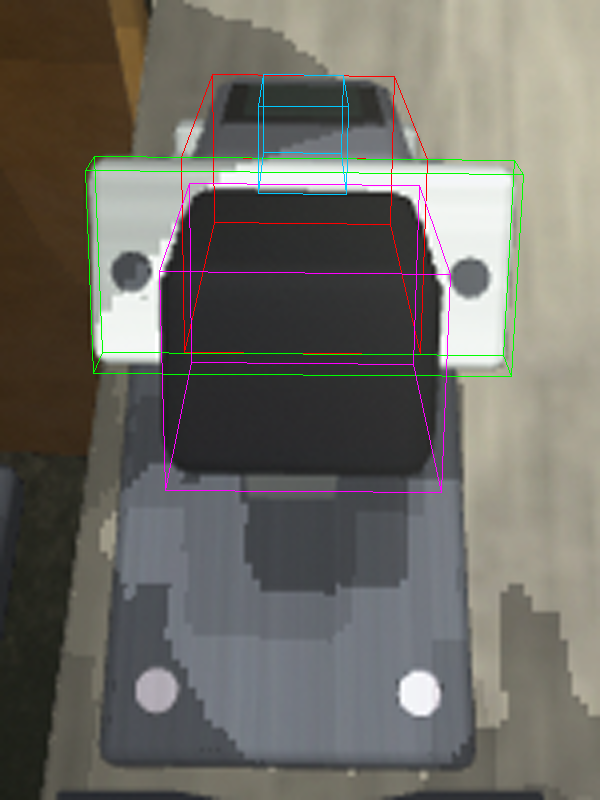

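Emit:
jog_arm(
  moves=[
    [[0,7,-2],[0,0,0],75],
    [[-1,15,-10],[0,0,0],75],
    [[-1,22,-17],[0,0,0],75],
    [[-2,29,-24],[0,0,0],75],
    [[-2,34,-28.5],[0,0,0],75],
    [[-2,34,-28.5],[0,0,0],75],
    [[-2,34,-28.5],[0,0,0],50],
    [[-2,34,-28.5],[0,0,0],25],
    [[-2,34,-28.5],[0,0,0],25],
    [[-2,34,-28.5],[0,0,0],25],
  ],
)

```text
time_s: 14.95
eef_pos: [0.4075, -0.066, 0.1421]
ee_rot: [0.283, 0.634, 0.669, -0.264]
contact_force: [0.5, -2.2, 3.2]
gripper_width: 0.0352
```

```bash
python3 look.py w14 wrist; python3 regrip.py
```

```text
t 14.95 tcp [ 0.4075 -0.066   0.1421] q [ 0.2828  0.6343  0.6692 -0.2643] j [-0.7118  0.5706 -0.4199  1.176   0.5311  0.6347] F [ 0.4558 -2.1776  3.1845] w 0.0352141849280603
T [ 0.4075 -0.066   0.1421] rotvec [ 0.5253  0.3095 -0.2673]
0.15 [ 0.4105 -0.1212  0.1963] [  3.0504 -55.2664  54.1959]
0.11 [ 0.4091 -0.093   0.168 ] [  1.6085 -27.0189  25.9116]
0.072 [ 0.4077 -0.0661  0.1411] [ 0.2387 -0.1838 -0.9584]
```

View pics/w14.png

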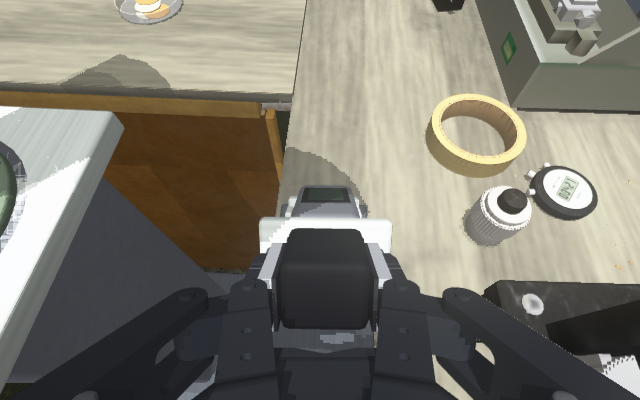

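```bash
cat > hang.py <<'E'
from h import *
from rig import arm
import sys
s=arm.get_state(); T=np.array(s['eef_pos']); Rc=Rq(s['ee_rot']).as_matrix()
yaw=np.radians(float(sys.argv[1]) if len(sys.argv)>1 else -8.0); seat=np.array([.470,-.337,.175])
if len(sys.argv)>2: seat=np.array([float(v) for v in sys.argv[2:5]])
xf=np.array([np.cos(yaw),np.sin(yaw),0]);yf=np.array([-np.sin(yaw),np.cos(yaw),0])
tx=np.array([0,0,-1.]);Rt=np.c_[tx,yf,np.cross(tx,yf)]
rv=R.from_matrix(Rt@Rc.T).as_rotvec();print('T',T,'rotvec',np.degrees(rv))
def tgt(dx,dz): return seat+xf*dx+np.array([0,0,.0395+dz])
for d in [(-.09,.12),(-.09,.018),(-.03,.018),(0,.018),(0,.008),(0,0)]:
    t=tgt(*d);print(d,t,'delta',1000*(t-T))
E
python3 hang.py
```

```text
T [ 0.4075 -0.066   0.1421] rotvec [-35.5227 -32.2683  74.4483]
(-0.09, 0.12) [ 0.3809 -0.3245  0.3345] delta [ -26.5808 -258.5128  192.4299]
(-0.09, 0.018) [ 0.3809 -0.3245  0.2325] delta [ -26.5808 -258.5128   90.4299]
(-0.03, 0.018) [ 0.4403 -0.3328  0.2325] delta [  32.8353 -266.8631   90.4299]
(0, 0.018) [ 0.47   -0.337   0.2325] delta [  62.5433 -271.0383   90.4299]
(0, 0.008) [ 0.47   -0.337   0.2225] delta [  62.5433 -271.0383   80.4299]
(0, 0) [ 0.47   -0.337   0.2145] delta [  62.5433 -271.0383   72.4299]
```

Emit:
jog_arm(
  moves=[
    [[0,1,4],[0,0,0],25],
    [[0,-6,16],[0,0,0],25],
    [[0,-20,34],[0,0,0],25],
    [[0,-36,56],[0,0,0],25],
    [[0,-54,85],[0,0,0],25],
    [[-2,-75,115],[-3.2,-2.9,6.7],25],
    [[-6,-95,145],[-6.4,-5.8,13.4],25],
    [[-10,-115,170],[-9.6,-8.7,20.1],25],
    [[-14,-138,190],[-12.8,-11.6,26.8],25],
    [[-18,-160,200],[-16,-14.5,33.5],25],
  ],
)

```text
time_s: 16.0
eef_pos: [0.3892, -0.2263, 0.3434]
ee_rot: [0.513, 0.396, 0.74, -0.18]
contact_force: [0.0, -0.2, -2.4]
gripper_width: 0.0351
```

```bash
python3 look.py w15 wrist; python3 hang.py
```

```text
t 16.0 tcp [ 0.3892 -0.2263  0.3434] q [ 0.5131  0.3958  0.74   -0.1799] j [-0.7972  0.3919  0.038   1.6332  0.1666  0.0289] F [ 0.0462 -0.2442 -2.3628] w 0.03507704967480746
T [ 0.3896 -0.2286  0.345 ] rotvec [-18.9912 -17.2773  40.5007]
(-0.09, 0.12) [ 0.3809 -0.3245  0.3345] delta [ -8.7024 -95.8812 -10.5034]
(-0.09, 0.018) [ 0.3809 -0.3245  0.2325] delta [  -8.7024  -95.8812 -112.5034]
(-0.03, 0.018) [ 0.4403 -0.3328  0.2325] delta [  50.7137 -104.2316 -112.5034]
(0, 0.018) [ 0.47   -0.337   0.2325] delta [  80.4217 -108.4068 -112.5034]
(0, 0.008) [ 0.47   -0.337   0.2225] delta [  80.4217 -108.4068 -122.5034]
(0, 0) [ 0.47   -0.337   0.2145] delta [  80.4217 -108.4068 -130.5034]
```

View pics/w15.png

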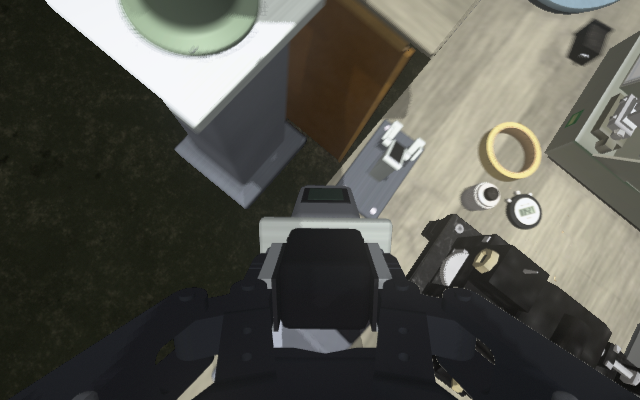

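```bash
python3 -c "
from h import *
crop('w1','w1c',325,175,435,280,7)"
```

```text
(no output)
```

View pics/w1c.png

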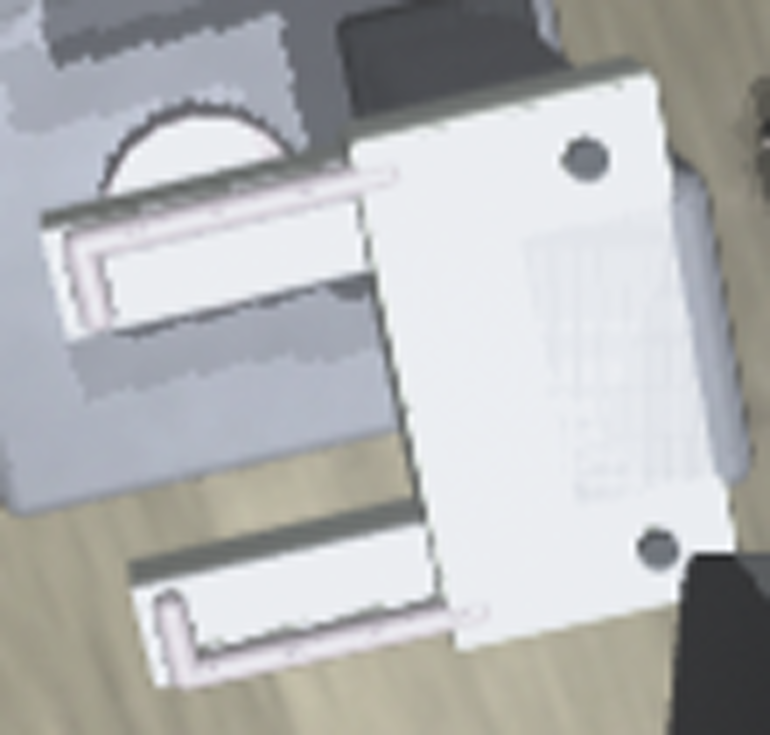

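```bash
python3 - <<'E'
from h import *
from scipy.optimize import least_squares
i=info('w1'); g=lambda u,v,z: onz(i,325+u/7,175+v/7,z)[:2]
# lines: (normal axis, value, pts)
L=[('y',.044,[g(42,228,.175)]),('y',.024,[g(70,340,.175),g(370,275,.175)]),('y',-.024,[g(132,590,.175),g(425,523,.175)]),('y',-.044,[g(157,687,.175)]),
('x',-.022,[g(103,262,.1795),g(112,320,.1795),g(189,603,.1795),g(199,652,.1795)]),
('b',None,[g(358,170,.18),g(380,275,.18),g(410,420,.18),g(440,580,.18)]),('fr',None,[g(42,228,.175),g(70,340,.175),g(132,590,.175),g(157,687,.175)])]
def f(p):
    x,y,yaw,b,fr=p; c,s=np.cos(yaw),np.sin(yaw); r=[]
    for ax,v,P in L:
        for q in P:
            d=q-[x,y]; lx=d@[c,s]; ly=d@[-s,c]
            r.append(1e3*((ly-v) if ax=='y' else lx-({'x':-.022,'b':b,'fr':fr}[ax])))
    return np.array(r)
o=least_squares(f,[.47,-.337,-.14,.022,-.03]); print(o.x,np.degrees(o.x[2])); print(o.fun)
E
```

```text
[ 0.4686 -0.3383 -0.1316  0.0227 -0.0308] -7.54223826069823
[ 0.7862  0.0745 -0.6507 -0.2918  0.0296  0.0522 -0.0122 -0.8431  0.5855
  0.2698  0.1353  0.1604  0.1325 -0.4282 -0.052  -0.0229 -0.0414  0.1164]
```

```bash
python3 hang.py -7.5 .4686 -.3383 .175
```

```text
T [ 0.3896 -0.2286  0.345 ] rotvec [-18.9256 -17.3691  40.9922]
(-0.09, 0.12) [ 0.3794 -0.3266  0.3345] delta [-10.2083 -97.9594 -10.5034]
(-0.09, 0.018) [ 0.3794 -0.3266  0.2325] delta [ -10.2083  -97.9594 -112.5034]
(-0.03, 0.018) [ 0.4389 -0.3344  0.2325] delta [  49.2784 -105.791  -112.5034]
(0, 0.018) [ 0.4686 -0.3383  0.2325] delta [  79.0217 -109.7068 -112.5034]
(0, 0.008) [ 0.4686 -0.3383  0.2225] delta [  79.0217 -109.7068 -122.5034]
(0, 0) [ 0.4686 -0.3383  0.2145] delta [  79.0217 -109.7068 -130.5034]
```

Emit:
jog_arm(
  moves=[
    [[-3,-15,0],[-3.2,-2.9,7],25],
    [[-6,-35,0],[-6.4,-5.8,14],25],
    [[-10,-55,0],[-9.6,-8.8,21],25],
    [[-12,-75,-10],[-12.8,-11.7,27.7],25],
    [[-12,-90,-30],[-16,-14.6,34.5],25],
    [[-11,-97,-55],[-18.9,-17.4,41],25],
    [[-10,-98,-80],[-18.9,-17.4,41],25],
    [[-10,-98,-95],[-18.9,-17.4,41],25],
    [[-10,-98,-100],[-18.9,-17.4,41],25],
    [[-10,-98,-100],[-18.9,-17.4,41],25],
  ],
)

```text
time_s: 17.05
eef_pos: [0.3785, -0.3223, 0.2407]
ee_rot: [0.701, 0.052, 0.71, -0.046]
contact_force: [1.0, -0.6, -2.9]
gripper_width: 0.0351
```

```bash
python3 look.py w16 wrist; python3 look.py s16 side; python3 look.py t16 top; python3 hang.py -7.5 .4686 -.3383 .175; python3 -c "
from h import *
crop('s16','s16a',290,70,420,200,5)
crop('t16','t16a',330,150,490,290,5)"
```

```text
t 17.05 tcp [ 0.3785 -0.3223  0.2407] q [ 0.7009  0.0524  0.7098 -0.0463] j [-0.8524  0.2494 -0.3328  1.0037 -0.0027 -0.7127] F [ 1.0317 -0.5965 -2.9041] w 0.03513278879053713
t 17.1 tcp [ 0.379  -0.3229  0.2416] q [ 0.7013  0.0519  0.7094 -0.0467] j [-0.8524  0.2488 -0.3312  1.0041 -0.0029 -0.7128] F [ 0.5639  0.188  -2.419 ] w 0.03506568698613266
t 17.15 tcp [ 0.3793 -0.3234  0.2422] q [ 0.7017  0.0514  0.7091 -0.0471] j [-0.8524  0.2483 -0.3303  1.004  -0.003  -0.713 ] F [-0.1423  0.3604 -1.7555] w 0.03544591589547522
T [ 0.3795 -0.3236  0.2424] rotvec [-0.3562 -0.5472  0.4827]
(-0.09, 0.12) [ 0.3794 -0.3266  0.3345] delta [-0.1133 -2.9565 92.0529]
(-0.09, 0.018) [ 0.3794 -0.3266  0.2325] delta [-0.1133 -2.9565 -9.9471]
(-0.03, 0.018) [ 0.4389 -0.3344  0.2325] delta [ 59.3734 -10.7881  -9.9471]
(0, 0.018) [ 0.4686 -0.3383  0.2325] delta [ 89.1168 -14.7039  -9.9471]
(0, 0.008) [ 0.4686 -0.3383  0.2225] delta [ 89.1168 -14.7039 -19.9471]
(0, 0) [ 0.4686 -0.3383  0.2145] delta [ 89.1168 -14.7039 -27.9471]
```

View pics/w16.png

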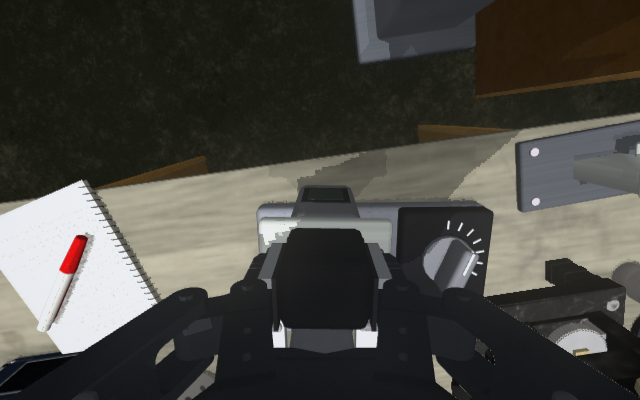

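View pics/s16a.png

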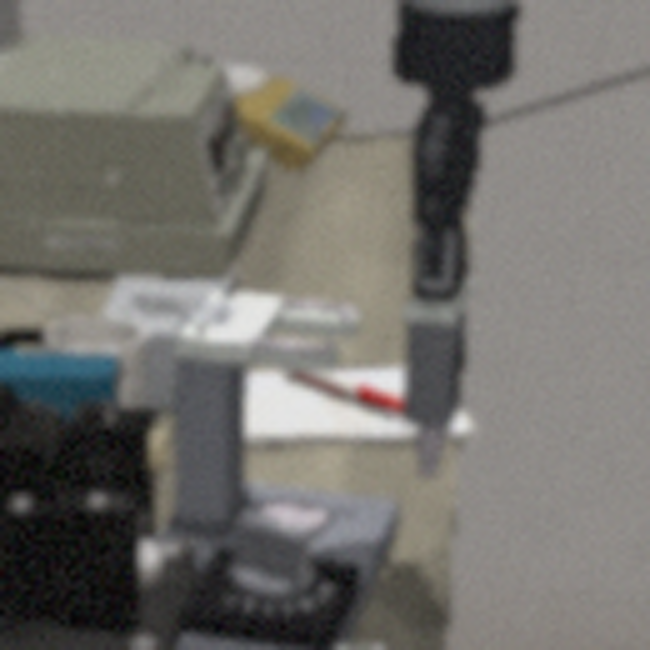

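View pics/t16a.png

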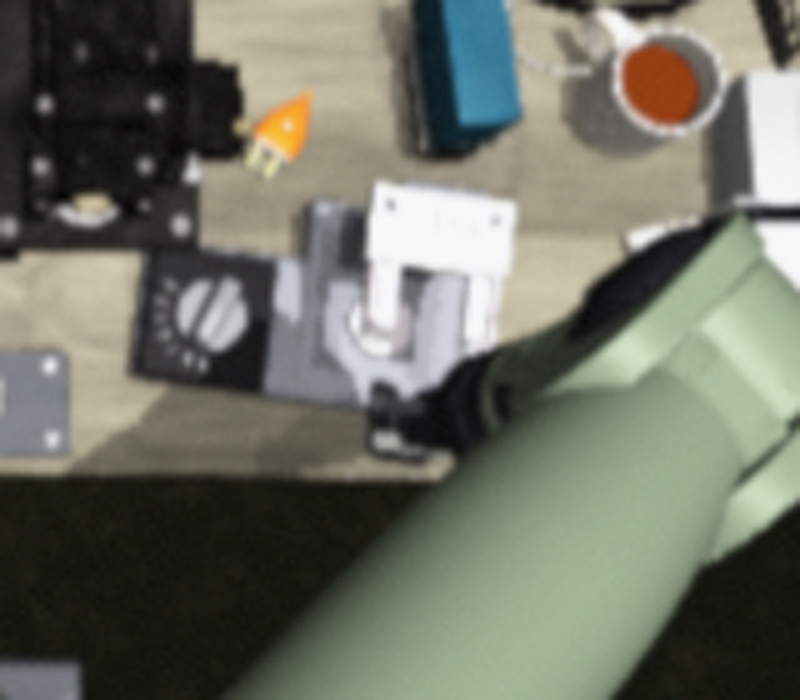

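```bash
cat > ov2.py <<'E'
from ov import *
import sys
name,out,x,y,z=sys.argv[1],sys.argv[2],*map(float,sys.argv[3:6]); cr=tuple(map(int,sys.argv[6:10]));f=float(sys.argv[10])
yaw=np.radians(-7.5); xf=np.array([np.cos(yaw),np.sin(yaw),0]);yf=np.array([-np.sin(yaw),np.cos(yaw),0])
B=np.c_[[0,0,1],yf,-xf]
overlay(name,out,np.array([x,y,z-.0725]),B,cr,f)
im=cv2.imread(f'pics/{out}.png'); i=info(name); S=np.array([.4686,-.3383,.175])
def pt(a,b,c): return tuple(np.int32((proj(i,S+xf*a+yf*b+np.array([0,0,c]))+.5-[cr[0],cr[1]])*f))
for sg in (1,-1):
    q=[pt(.022,sg*.024,0),pt(-.031,sg*.024,0),pt(-.031,sg*.044,0),pt(.022,sg*.044,0)]
    cv2.polylines(im,[np.array(q)],True,(0,255,255),1)
cv2.imwrite(f'pics/{out}.png',im)
E
python3 ov2.py s16 s16o .3793 -.3234 .2422 290 70 420 200 5
```

```text
(no output)
```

View pics/s16o.png

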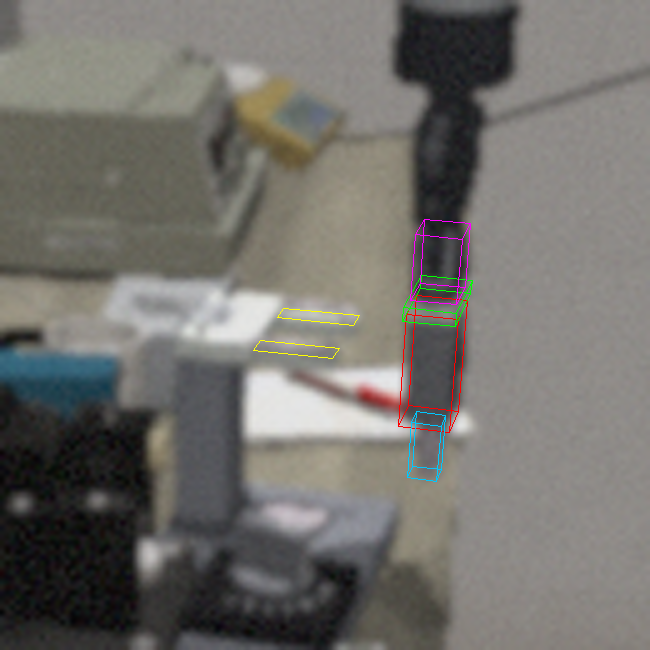

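Emit:
jog_arm(
  moves=[
    [[0,-3,-5],[-0.3,-0.5,0.4],25],
    [[0,-3,-10],[-0.3,-0.5,0.4],25],
    [[10,-4.3,-10],[-0.3,-0.5,0.4],25],
    [[20,-5.6,-10],[-0.3,-0.5,0.4],25],
    [[30,-7,-10],[-0.3,-0.5,0.4],25],
    [[40,-8.3,-10],[-0.3,-0.5,0.4],25],
    [[50,-9.6,-10],[-0.3,-0.5,0.4],25],
    [[50,-9.6,-10],[-0.3,-0.5,0.4],25],
    [[50,-9.6,-10],[-0.3,-0.5,0.4],25],
    [[50,-9.6,-10],[-0.3,-0.5,0.4],25],
  ],
)

```text
time_s: 18.2
eef_pos: [0.4287, -0.3328, 0.2317]
ee_rot: [0.705, 0.047, 0.706, -0.046]
contact_force: [-0.5, -0.2, -2.5]
gripper_width: 0.0352
```

```bash
python3 look.py w17 wrist; python3 look.py s17 side; python3 look.py t17 top; python3 hang.py -7.5 .4686 -.3383 .175; python3 -c "
from h import *
crop('s17','s17a',290,90,400,190,6)
crop('w17','w17a',220,180,420,380,4)
crop('t17','t17a',370,170,470,260,7)"
```

```text
t 18.2 tcp [ 0.4287 -0.3328  0.2317] q [ 0.7048  0.0472  0.7064 -0.0462] j [-0.7959  0.3303 -0.2442  0.999  -0.0004 -0.6637] F [-0.5248 -0.2006 -2.482 ] w 0.03517686910006033
t 18.25 tcp [ 0.4287 -0.3329  0.2317] q [ 0.7048  0.0473  0.7063 -0.0463] j [-0.7961  0.3301 -0.2443  0.999  -0.0003 -0.6637] F [ 0.0316  0.6112 -2.3954] w 0.035118787887898364
t 18.3 tcp [ 0.4287 -0.3329  0.2318] q [ 0.7049  0.0473  0.7062 -0.0463] j [-0.7962  0.3299 -0.2443  0.9989 -0.0003 -0.6637] F [ 0.4128  0.3987 -2.0104] w 0.035286168089196754
T [ 0.4287 -0.333   0.2318] rotvec [-0.0821 -0.0996  0.0926]
(-0.09, 0.12) [ 0.3794 -0.3266  0.3345] delta [-49.3542   6.4012 102.6679]
(-0.09, 0.018) [ 0.3794 -0.3266  0.2325] delta [-49.3542   6.4012   0.6679]
(-0.03, 0.018) [ 0.4389 -0.3344  0.2325] delta [10.1324 -1.4304  0.6679]
(0, 0.018) [ 0.4686 -0.3383  0.2325] delta [39.8758 -5.3462  0.6679]
(0, 0.008) [ 0.4686 -0.3383  0.2225] delta [39.8758 -5.3462 -9.3321]
(0, 0) [ 0.4686 -0.3383  0.2145] delta [ 39.8758  -5.3462 -17.3321]
```

View pics/w17a.png

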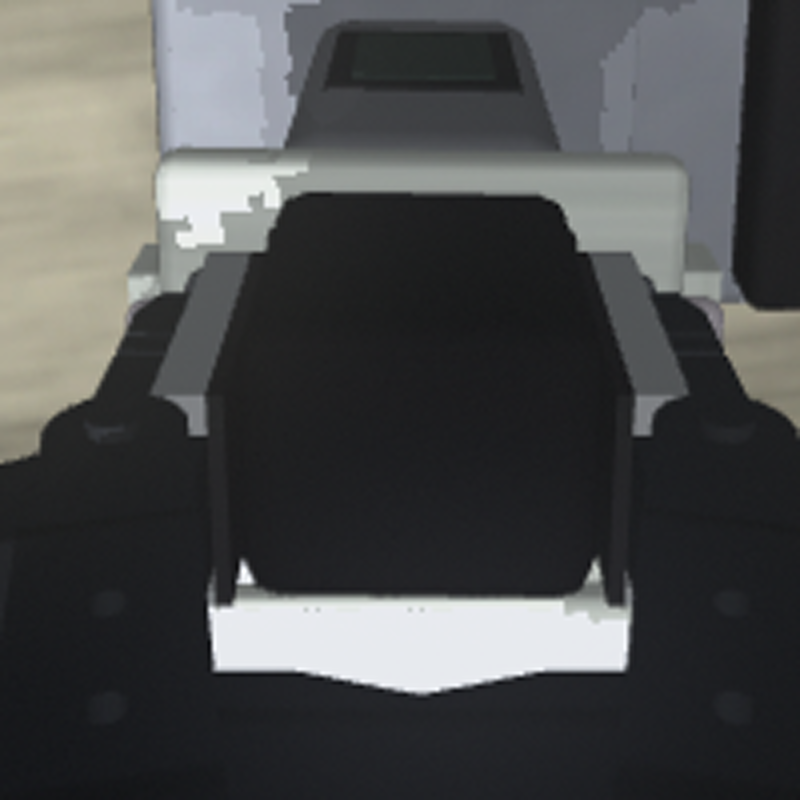

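View pics/s17a.png

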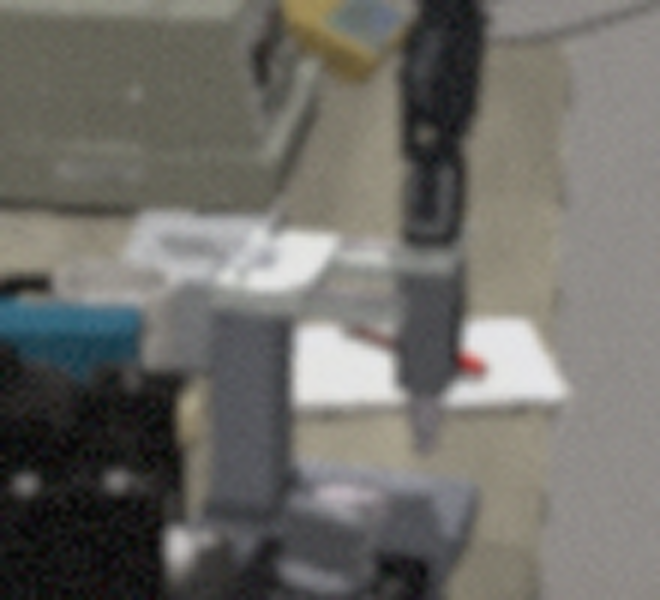

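View pics/t17a.png

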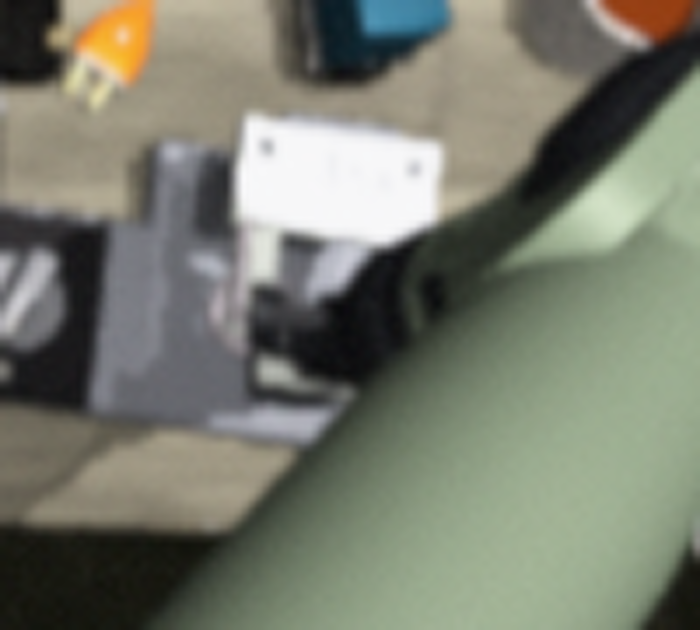

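Emit:
jog_arm(
  moves=[
    [[10,-1.3,0],[0,0,0],25],
    [[20,-2.7,0],[0,0,0],25],
    [[30,-4,0],[0,0,0],25],
    [[37,-5,0],[0,0,0],25],
    [[40,-5.3,0],[0,0,0],25],
    [[40,-5.3,0],[0,0,0],25],
    [[40,-5.3,0],[0,0,0],25],
    [[40,-5.3,-3],[0,0,0],25],
    [[40,-5.3,-6],[0,0,0],25],
    [[40,-5.3,-8],[0,0,0],25],
  ],
)

```text
time_s: 19.35
eef_pos: [0.4687, -0.3382, 0.2234]
ee_rot: [0.705, 0.047, 0.706, -0.046]
contact_force: [0.0, 1.1, -2.2]
gripper_width: 0.0354
```

```bash
python3 look.py w18 wrist; python3 look.py s18 side; python3 hang.py -7.5 .4686 -.3383 .175; python3 -c "
from h import *
crop('s18','s18a',290,90,400,190,6)
crop('w18','w18a',220,180,420,380,4)"
```

```text
t 19.35 tcp [ 0.4687 -0.3382  0.2234] q [ 0.7048  0.0473  0.7063 -0.0463] j [-0.7527  0.4002 -0.162   1.0112 -0.0002 -0.6202] F [ 0.0321  1.0842 -2.1991] w 0.0353844815571818
t 19.4 tcp [ 0.4686 -0.3381  0.2231] q [ 0.7047  0.0474  0.7064 -0.0461] j [-0.7527  0.4006 -0.1623  1.011  -0.0001 -0.6203] F [ 0.0797 -0.0894 -2.7081] w 0.035091231841147104
T [ 0.4687 -0.3381  0.2233] rotvec [-0.1135 -0.1277  0.0846]
(-0.09, 0.12) [ 0.3794 -0.3266  0.3345] delta [-89.327   11.5555 111.1888]
(-0.09, 0.018) [ 0.3794 -0.3266  0.2325] delta [-89.327   11.5555   9.1888]
(-0.03, 0.018) [ 0.4389 -0.3344  0.2325] delta [-29.8403   3.7239   9.1888]
(0, 0.018) [ 0.4686 -0.3383  0.2325] delta [-0.0969 -0.1918  9.1888]
(0, 0.008) [ 0.4686 -0.3383  0.2225] delta [-0.0969 -0.1918 -0.8112]
(0, 0) [ 0.4686 -0.3383  0.2145] delta [-0.0969 -0.1918 -8.8112]
```

View pics/w18a.png

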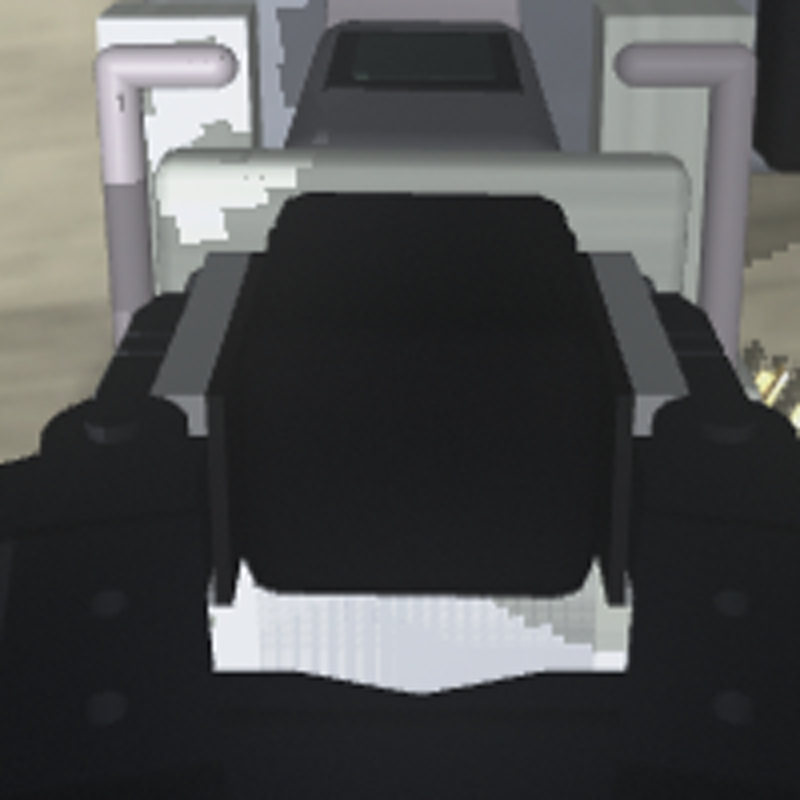

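View pics/s18a.png

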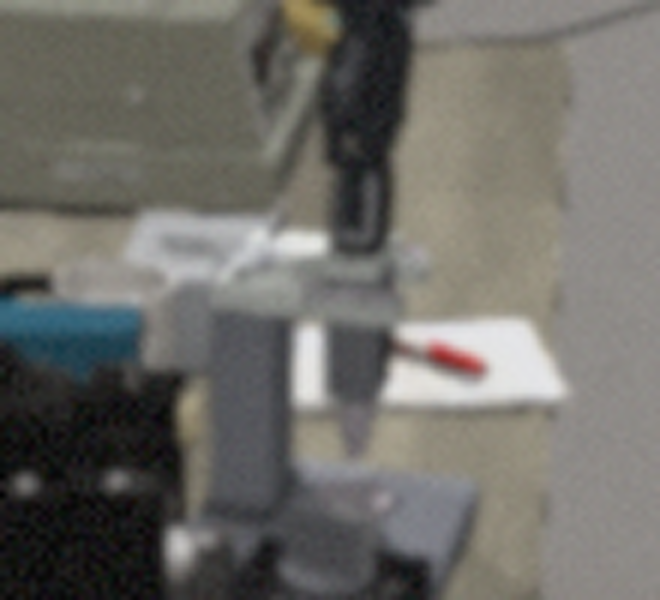

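```bash
python3 - <<'E'
from h import *
i=info('w18'); g=lambda u,v,z: onz(i,220+u/4,180+v/4,z)
yaw=np.radians(-7.5); xf=np.array([np.cos(yaw),np.sin(yaw),0]);yf=np.array([-np.sin(yaw),np.cos(yaw),0]);S=np.array([.4686,-.3383,.175])
for n,u,v,z in [('bar L rear',200,85,.1785),('bar R rear',650,85,.1785),('tine front L',180,12,.175),('tine frontR',680,12,.175),('railL inner',142,130,.1785),('railR in',708,130,.1785),('collar front top',422,150,.1925),('colL',160,175,.1925),('colR',685,175,.1925)]:
    d=g(u,v,z)-S; print(n,d@xf,d@yf)
E
```

```text
bar L rear -0.022972579749139698 -0.028901111488084694
bar R rear -0.022954106128478587 0.0310301742240404
tine front L -0.032153117895063414 -0.03173279206503028
tine frontR -0.032135211724651384 0.03521939405923857
railL inner -0.016710500808724896 -0.03697989456402455
railR in -0.016685077662905647 0.03912935372982318
collar front top -0.018401189987074316 0.0006153685626255835
colL -0.015148891442759747 -0.031956841069993816
colR -0.01512536837867442 0.03332574307215068
```

Emit:
jog_arm(
  moves=[
    [[0,0,-2],[0,0,0],25],
    [[0,0,-4],[0,0,0],25],
    [[0,0,-6],[0,0,0],25],
    [[0,0,-7],[0,0,0],25],
    [[0,0,-8],[0,0,0],25],
    [[0,0,-8.5],[0,0,0],25],
    [[0,0,-9],[0,0,0],25],
    [[0,0,-9],[0,0,0],25],
    [[0,0,-9],[0,0,0],25],
    [[0,0,-9],[0,0,0],25],
  ],
)

```text
time_s: 20.45
eef_pos: [0.469, -0.3382, 0.2164]
ee_rot: [0.705, 0.047, 0.706, -0.047]
contact_force: [-2.8, 2.2, 7.8]
gripper_width: 0.0351
```

```bash
python3 look.py w19 wrist; python3 look.py s19 side; python3 -c "
from h import *
crop('s19','s19a',310,110,380,190,8)
crop('w19','w19a',220,170,420,300,4)"
```

```text
t 20.45 tcp [ 0.469  -0.3382  0.2164] q [ 0.7052  0.0468  0.7059 -0.0465] j [-0.7522  0.4049 -0.1737  0.9933 -0.0003 -0.6201] F [-2.7583  2.1744  7.751 ] w 0.035120792391329
t 20.5 tcp [ 0.469  -0.3382  0.2164] q [ 0.7052  0.0468  0.7059 -0.0465] j [-0.7522  0.4048 -0.1736  0.9933 -0.0003 -0.6201] F [-3.2108  3.344   7.4284] w 0.0352477680822194
```

View pics/w19a.png

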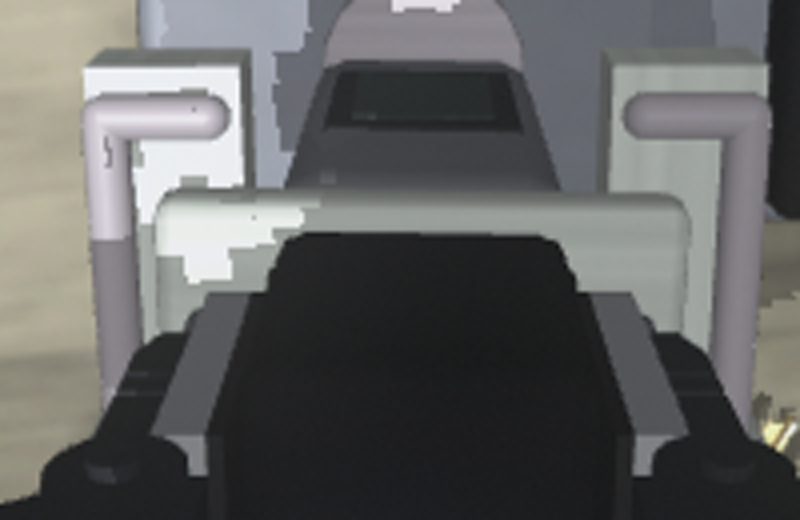

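View pics/s19a.png

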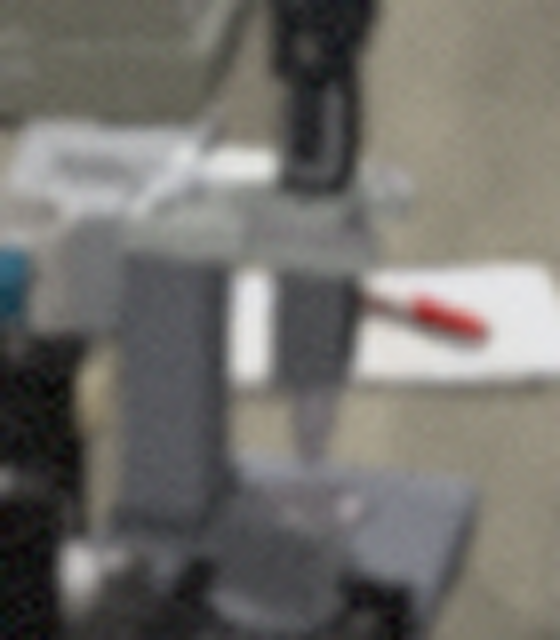

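Emit:
jog_arm(
  moves=[
    [[0,0,-1],[0,0,0],25],
    [[0,0,-1],[0,0,0],25],
    [[0,0,-1],[0,0,0],25],
    [[0,0,-1],[0,0,0],25],
    [[0,0,0.5],[0,0,0],25],
    [[0,0,0.5],[0,0,0],30],
    [[0,0,0.5],[0,0,0],36],
    [[0,0,0.5],[0,0,0],38],
    [[0,0,0.5],[0,0,0],40],
    [[0,0,0.5],[0,0,0],42],
  ],
)

```text
time_s: 21.55
eef_pos: [0.4691, -0.3384, 0.2149]
ee_rot: [0.705, 0.047, 0.706, -0.046]
contact_force: [0.0, 0.3, -0.2]
gripper_width: 0.042
```

```bash
python3 look.py w20 wrist; python3 look.py s20 side; python3 -c "
from h import *
crop('s20','s20a',310,110,380,190,8)
crop('w20','w20a',220,170,420,300,4)"
```

```text
t 21.55 tcp [ 0.4691 -0.3384  0.2149] q [ 0.7049  0.0472  0.7062 -0.0462] j [-0.7524  0.4071 -0.174   0.9919 -0.0001 -0.6203] F [ 0.0455  0.3037 -0.2358] w 0.04197722965450326
t 21.6 tcp [ 0.4691 -0.3384  0.2149] q [ 0.7049  0.0472  0.7062 -0.0462] j [-0.7525  0.4072 -0.174   0.992  -0.0001 -0.6203] F [0.1898 1.1281 0.8896] w 0.04184978924837672
```

View pics/w20a.png

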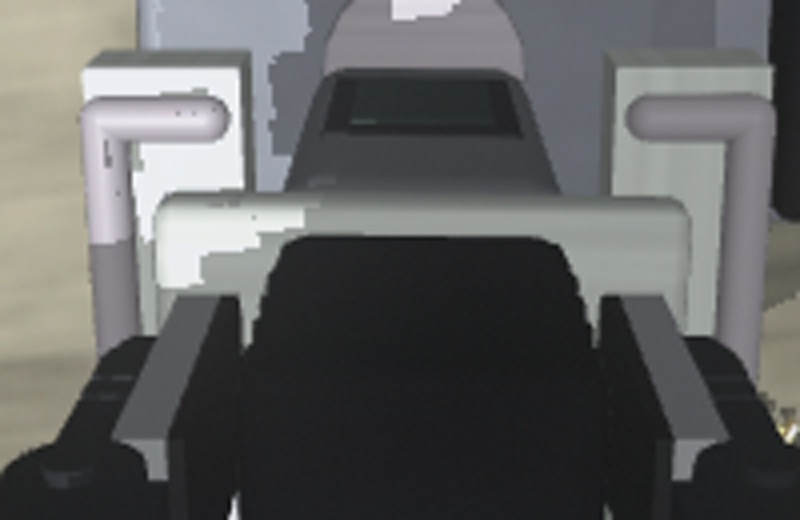

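View pics/s20a.png

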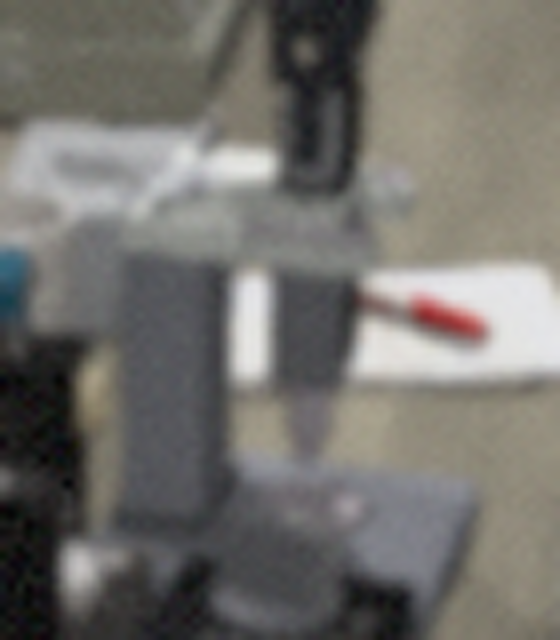

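Emit:
jog_arm(
  moves=[
    [[0,0,0],[0,0,0],55],
    [[0,0,0],[0,0,0],65],
    [[0,0,5],[0,0,0],65],
    [[0,0,20],[0,0,0],65],
    [[0,0,45],[0,0,0],65],
    [[0,0,75],[0,0,0],65],
    [[0,0,100],[0,0,0],65],
    [[0,20,115],[0,0,0],65],
    [[0,50,120],[0,0,-5],65],
    [[0,80,120],[0,0,-10],65],
  ],
)

```text
time_s: 22.65
eef_pos: [0.4691, -0.2569, 0.3363]
ee_rot: [0.699, 0.11, 0.699, -0.109]
contact_force: [0.2, 0.2, 0.3]
gripper_width: 0.0652
```

```bash
python3 look.py w21 wrist; python3 look.py s21 side; python3 -c "
from h import *
crop('s21','s21a',290,90,390,190,6)"
```

```text
t 22.65 tcp [ 0.4691 -0.2569  0.3363] q [ 0.6985  0.1099  0.6986 -0.109 ] j [-0.6396  0.2574 -0.0751  1.239   0.001  -0.3287] F [0.2379 0.2024 0.3388] w 0.06518052524165033
t 22.7 tcp [ 0.4686 -0.2522  0.3361] q [ 0.6981  0.1108  0.6992 -0.1072] j [-0.6345  0.2544 -0.0797  1.2405  0.0038 -0.325 ] F [-0.6129  4.4117 -1.0108] w 0.06490133457328809
```

View pics/w21.png

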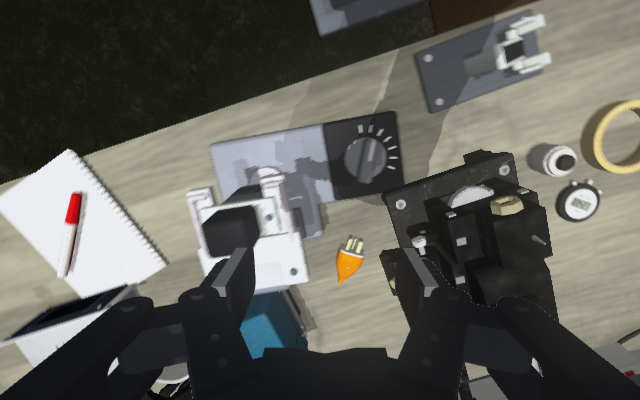

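View pics/s21a.png

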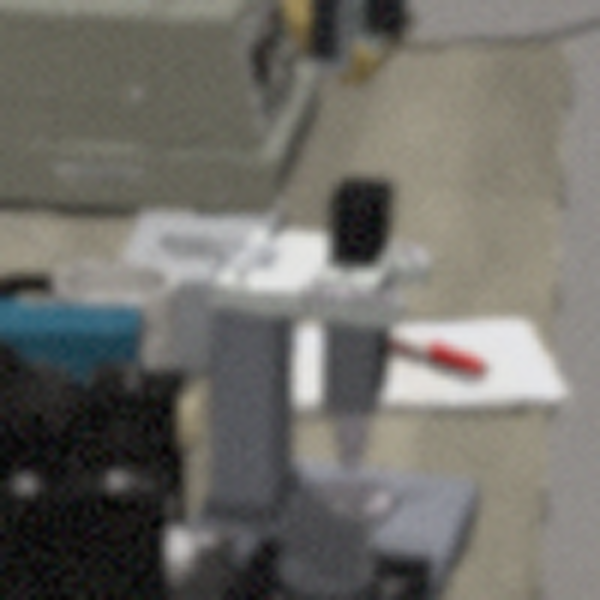

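```bash
python3 -c "
from h import *
crop('w21','w21a',320,105,410,205,7)
crop('w21','w21b',180,150,320,300,4)"
```

```text
(no output)
```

View pics/w21a.png

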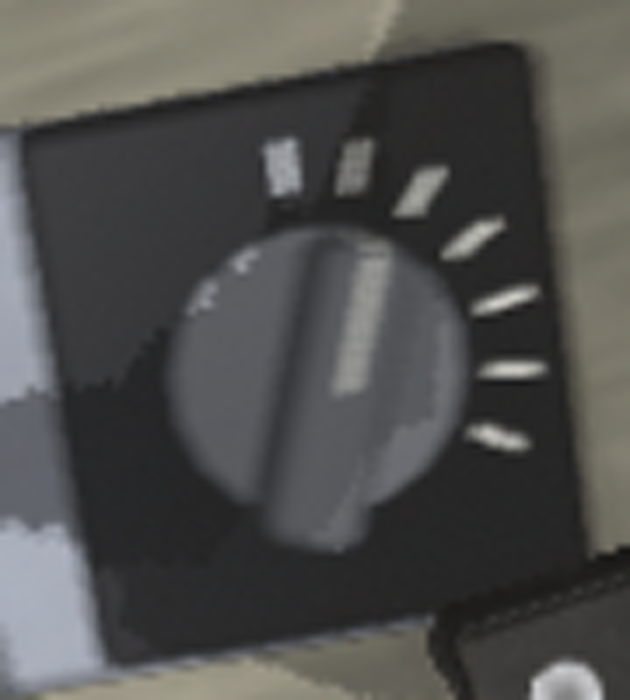

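View pics/w21b.png

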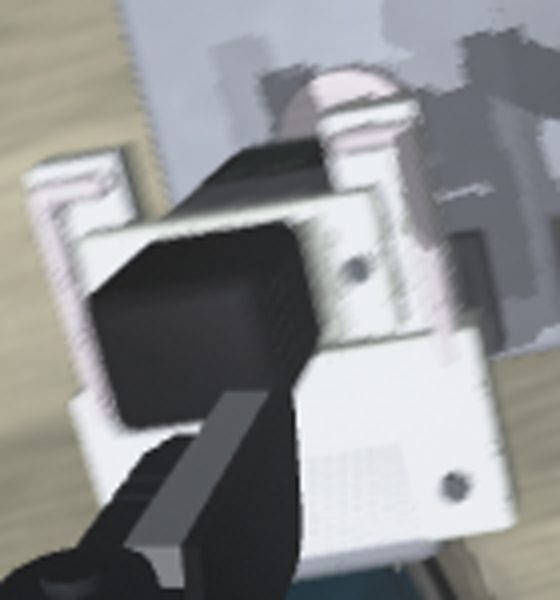

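```bash
python3 - <<'E'
from h import *
a=info('w1');b=info('w21')
def tri(p,q):
    A=np.zeros((3,3));y=np.zeros(3)
    for o,d in [ray(a,280+p[0]/7-.4,80+p[1]/7-.4),ray(b,320+q[0]/7-.4,105+q[1]/7-.4)]:
        d=d/np.linalg.norm(d);M=np.eye(3)-np.outer(d,d);A+=M;y+=M@o
    return np.linalg.solve(A,y)
t=tri((198,335),(373,243));n=tri((316,346),(350,392));s=tri((322,337),(318,375))
m0=tri((160,380),(283,165));m6=tri((372,168),(498,438)); m3=tri((255,176),(472,238))
print('tip',t,'in',n,'skirt',s,'marks',m0,m6,m3,np.degrees(np.arctan2(*(t-n)[[1,0]])))
T=np.array([.4686,-.2522,.3361])
for z in (.055,.06): print(onz(b,320+318/7,105+375/7,z), onz(a,280+322/7,80+337/7,z))
for z in (.09,): print('ptr in', onz(b,320+350/7,105+392/7,z))
E
```

```text
tip [ 0.4475 -0.1945  0.0945] in [ 0.4682 -0.2046  0.0987] skirt [ 0.4698 -0.2053  0.0621] marks [ 0.4343 -0.201   0.056 ] [ 0.4915 -0.1774  0.0562] [ 0.4655 -0.166  -0.0013] 154.0095551513871
[ 0.4713 -0.2041  0.055 ] [ 0.4703 -0.2067  0.055 ]
[ 0.4705 -0.2045  0.06  ] [ 0.4703 -0.2065  0.06  ]
ptr in [ 0.4698 -0.2027  0.09  ]
```

```bash
python3 - <<'E'
from h import *
a=info('w1');b=info('w21')
A=np.zeros((3,3));y=np.zeros(3)
for o,d in [ray(a,280+578/7-.4,80+100/7-.4),ray(b,320+565/7-.4,105+690/7-.4)]:
    d=d/np.linalg.norm(d);M=np.eye(3)-np.outer(d,d);A+=M;y+=M@o
print(np.linalg.solve(A,y))
E
```

```text
[ 0.5329 -0.1807  0.0785]
```

Emit:
jog_arm(
  moves=[
    [[0,15,-10],[0,0,-5],45],
    [[1,35,-30],[0,0,-9.5],45],
    [[1,48,-60],[0,0,-9.5],45],
    [[1,53,-95],[0,0,-9.5],45],
    [[1,53,-130],[0,0,-9.5],45],
    [[1,53,-155],[0,0,-9.5],45],
    [[1,53,-170],[0,0,-9.5],45],
    [[1,53,-175],[0,0,-9.5],45],
    [[1,53,-175],[0,0,-9.5],45],
    [[1,53,-175],[0,0,-9.5],45],
  ],
)

```text
time_s: 23.75
eef_pos: [0.4705, -0.2056, 0.1611]
ee_rot: [0.687, 0.166, 0.688, -0.165]
contact_force: [0.2, 0.2, -0.0]
gripper_width: 0.0452
```

```bash
python3 look.py w22 wrist; python3 -c "
from h import *
from rig import arm
m=Rq(arm.get_state()['ee_rot']).as_matrix();print(m[:,0],np.degrees(np.arctan2(m[1,1],m[0,1])))
crop('w22','w22a',240,150,400,350,4)"
```

```text
t 23.75 tcp [ 0.4705 -0.2056  0.1611] q [ 0.6874  0.1658  0.6876 -0.165 ] j [-0.5563  0.344  -0.4229  0.8046  0.001  -0.084 ] F [ 0.1908  0.2072 -0.0465] w 0.045168084001080605
[ 0.0005  0.0009 -1.    ] 62.937729214316924
```

View pics/w22.png

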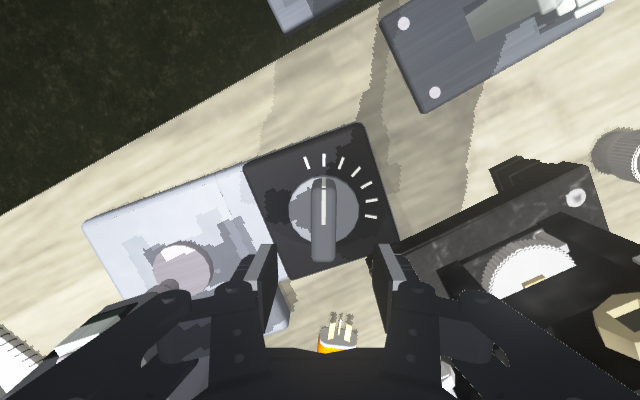

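View pics/w22a.png

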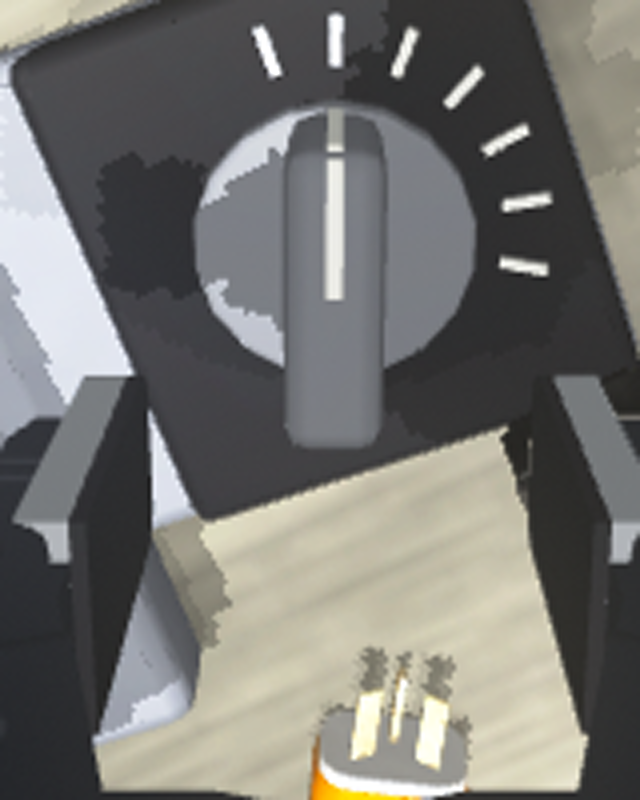

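```bash
python3 - <<'E'
from h import *
i=info('w22')
for z in (.088,.091,.094): 
    p=onz(i,240+335/4,150+152/4,z);q=onz(i,240+335/4,150+440/4,z);r=onz(i,240+285/4,150+300/4,z);t=onz(i,240+385/4,150+300/4,z)
    print(z,(p+q)/2,np.linalg.norm(p-q),np.linalg.norm(r-t))
print('skirt',onz(i,240+335/4,150+238/4,.057))
E
```

```text
0.088 [ 0.4707 -0.2063  0.088 ] 0.04838866725461189 0.01590003569462161
0.091 [ 0.4697 -0.2058  0.091 ] 0.047641747515696956 0.01565460528325536
0.094 [ 0.4688 -0.2053  0.094 ] 0.04689482777678199 0.015409174871889083
skirt [ 0.4697 -0.2058  0.057 ]
```

Emit:
jog_arm(
  moves=[
    [[-0.5,0,-25],[0,0,0],45],
    [[-0.5,0,-50],[0,0,0],45],
    [[-0.5,0,-65],[0,0,0],45],
    [[-0.5,0,-73],[0,0,0],45],
    [[-0.5,0,-73],[0,0,0],45],
    [[-0.5,0,-73],[0,0,0],25],
    [[-0.5,0,-73],[0,0,0],10],
    [[-0.5,0,-73],[0,0,0],10],
    [[-0.5,0,-73],[0,0,0],10],
    [[-0.5,0,-73],[0,0,0],10],
  ],
)

```text
time_s: 24.8
eef_pos: [0.4702, -0.2062, 0.0886]
ee_rot: [0.688, 0.166, 0.687, -0.166]
contact_force: [-2.3, -0.8, 6.5]
gripper_width: 0.0146
```

Emit:
jog_arm(
  moves=[
    [[0,0,0],[0,0,-7.5],10],
    [[0,0,0],[0,0,-15],10],
    [[0,0,0],[0,0,-22.5],10],
    [[0,0,0],[0,0,-30],10],
    [[0,0,0],[0,0,-37.5],10],
    [[0,0,0],[0,0,-45],10],
    [[0,0,0],[0,0,-52.5],10],
    [[0,0,0],[0,0,-60],10],
    [[0,0,0],[0,0,-60],10],
    [[0,0,0],[0,0,-60],10],
  ],
)

```text
time_s: 25.8
eef_pos: [0.4702, -0.2063, 0.0886]
ee_rot: [0.513, 0.488, 0.512, -0.487]
contact_force: [-2.2, -0.8, 6.4]
gripper_width: 0.0155
```

```bash
python3 look.py w23 wrist; python3 -c "
from h import *
from rig import arm
m=Rq(arm.get_state()['ee_rot']).as_matrix();print(np.degrees(np.arctan2(m[1,1],m[0,1])))"
```

```text
t 25.8 tcp [ 0.4702 -0.2063  0.0886] q [ 0.5133  0.4876  0.5117 -0.4867] j [-0.5577  0.4347 -0.5069  0.6269  0.0008  0.9624] F [-2.2471 -0.7884  6.3607] w 0.015470716993244288
2.902359056528946
```

View pics/w23.png

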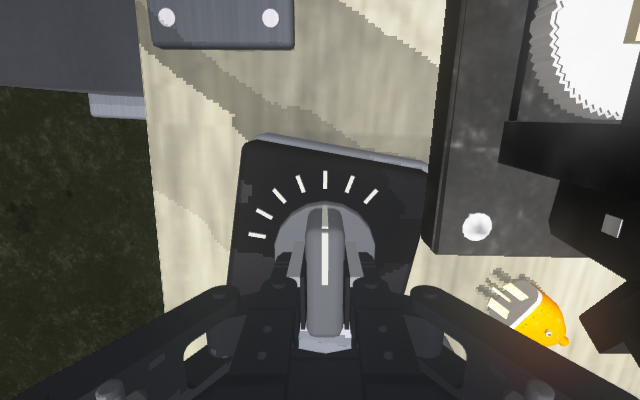

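Emit:
jog_arm(
  moves=[
    [[0,0,0],[0,0,0],20],
    [[0,0,0],[0,0,0],30],
    [[0,0,0],[0,0,0],40],
    [[0,0,0],[0,0,0],40],
    [[0,0,10],[0,0,0],40],
    [[0,0,35],[0,0,0],40],
    [[0,0,75],[0,0,0],40],
    [[0,0,120],[0,0,0],40],
    [[0,0,165],[0,0,0],40],
    [[0,0,200],[0,0,0],40],
  ],
)

```text
time_s: 26.85
eef_pos: [0.4699, -0.2054, 0.291]
ee_rot: [0.514, 0.488, 0.512, -0.486]
contact_force: [0.5, -0.5, -0.3]
gripper_width: 0.0402
```

Emit:
jog_arm(
  moves=[
    [[-10,10,25],[0,0,0],40],
    [[-20,20,50],[0,0,0],40],
    [[-30,35,70],[0,0,0],40],
    [[-40,50,80],[0,0,0],40],
    [[-50,60,80],[0,0,0],40],
    [[-50,60,80],[0,0,0],40],
    [[-50,60,80],[0,0,0],40],
    [[-50,60,80],[0,0,0],40],
    [[-50,60,80],[0,0,0],40],
    [[-50,60,80],[0,0,0],40],
  ],
)

```text
time_s: 27.85
eef_pos: [0.4197, -0.1456, 0.3667]
ee_rot: [0.512, 0.488, 0.513, -0.487]
contact_force: [-0.0, -1.0, 0.7]
gripper_width: 0.0398
```

```bash
python3 look.py w24 wrist;python3 look.py s24 side;python3 look.py t24 top; python3 -c "
from h import *
crop('s24','s24a',290,90,390,190,6)
crop('t24','t24a',170,110,490,260,2.5)"
```

```text
t 27.85 tcp [ 0.4197 -0.1456  0.3667] q [ 0.512   0.4878  0.513  -0.4866] j [-0.5017  0.0723 -0.223   1.2764  0.0021  1.0184] F [-0.0182 -0.9647  0.6611] w 0.03979354934990827
t 27.9 tcp [ 0.4197 -0.1456  0.3668] q [ 0.5121  0.4878  0.513  -0.4865] j [-0.5017  0.0721 -0.223   1.2765  0.0021  1.0184] F [-0.2935  0.5049  0.5327] w 0.04000383573448299
t 27.95 tcp [ 0.4197 -0.1455  0.367 ] q [ 0.5122  0.4878  0.5129 -0.4865] j [-0.5016  0.0719 -0.223   1.2765  0.002   1.0184] F [-0.1936  0.0759  0.6454] w 0.04004778016107877
```

View pics/w24.png

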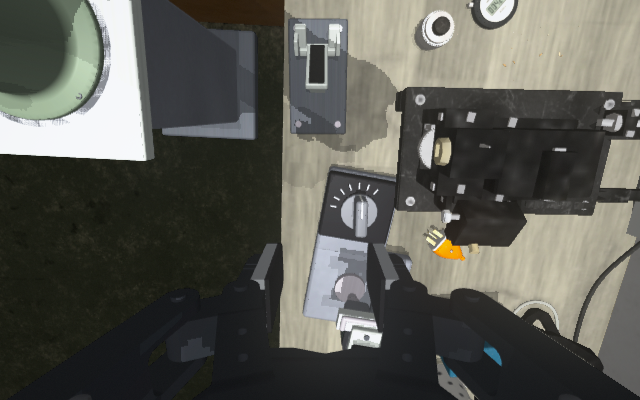

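View pics/s24a.png

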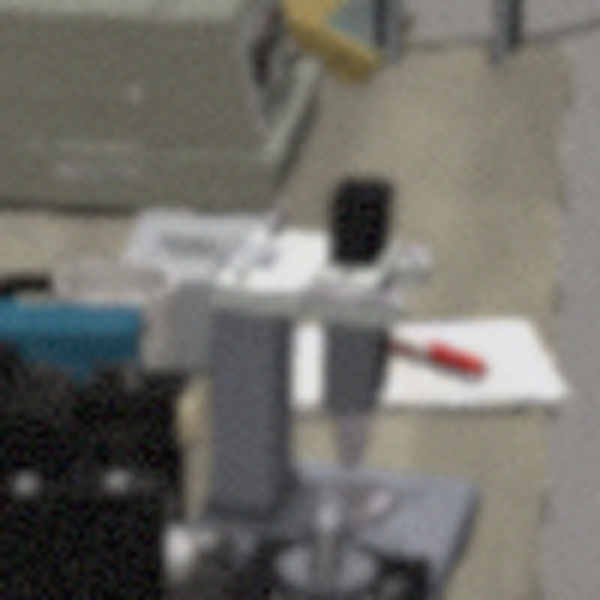

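View pics/t24a.png

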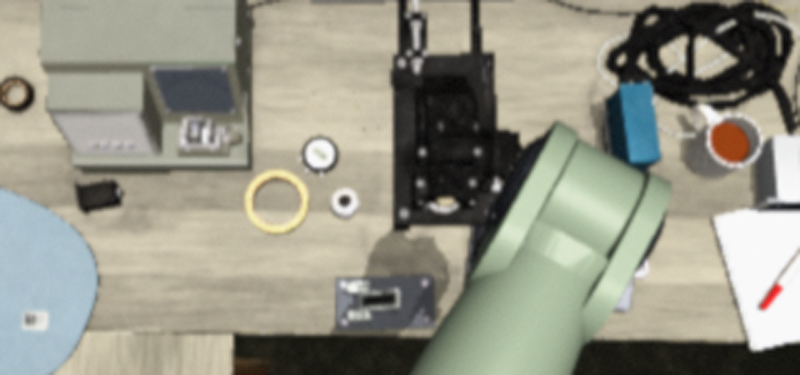

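```bash
python3 -c "
from h import *
crop('w24','w24a',310,150,410,250,7)"
```

```text
(no output)
```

View pics/w24a.png

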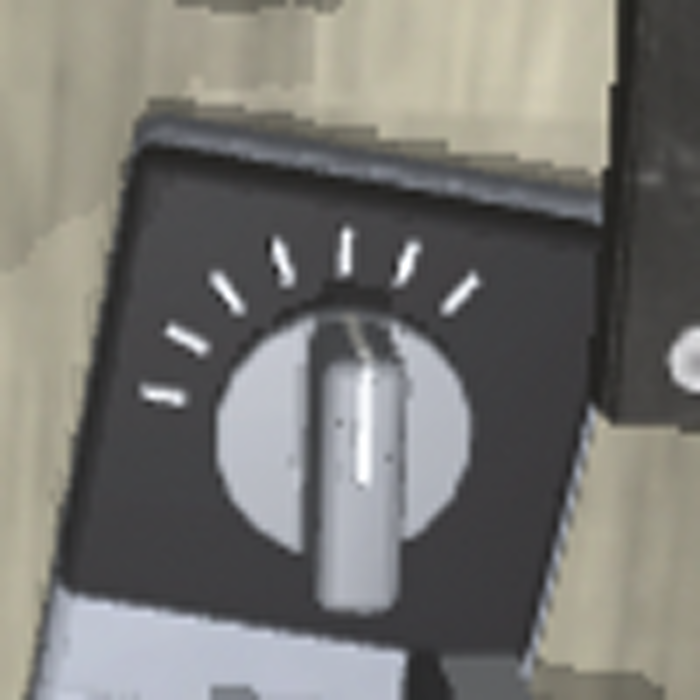

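```bash
python3 -c "
from rig import arm
print(arm.sign_off())"
```

```text
the job is handed in; nothing more can be done
None
```

The job is done and handed in at about 28 s on the robot's clock (limit 67 s).

- **Regrip:** I leaned the probe head up in the 45-degree block, released it, and took it again by the head end.
- **Hanging:** The probe now hangs by its collar in the fork pocket, nose down over the anvil and display towards the open front. On release the contact force fell to about zero.
- **Selector:** It started on click 1. I turned it 60° clockwise to the fourth click.

**Last checks:**
- The side view shows the probe hanging upright after I let go. An earlier wrist picture shows the collar between the rails and behind the front bars.
- The wrist picture after release shows the selector's bar parallel to the fifth mark, which is click 4.
- In the top view the tape, punch, stopwatch and lens module look where they were. I compared them by eye and did not measure them.
- The largest wrist force I read was about 37 N, when the probe first pressed on the block's bed. Readings came only at the end of each move, so brief peaks in between would not show.
- The collar met the fork about 2 mm higher than I had calculated. After a light press it settled to the calculated height.

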